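# Pack the plug feeder

## Task

Load every loose round wooden plug on the bench into the clear feed tube, pushing them down with the wooden push rod until the whole stack sits firmly on the bottom with no gaps. Then close the tube mouth with the tapered cork stopper, set upright and snug, and leave the rod standing back in its stand. Do not knock over the glass jar or the glue bottle.

Things in the scene. Friction and masses are not known exactly. Their poses are not given: they have to be found in the camera images.
- tube: Feed tube: clear round tube upright on a 90 mm square steel foot 12 mm thick, fixed to the bench. Bore 41 mm, outside 52 mm at the rim, rim 168 mm above the bench. Origin on the axis at bench level, z up. Four pairs of small sprung brass catches inside, 35 mm apart and flared upwards, their tops at 36, 68, 100 and 132 mm height, give way outwards to let a plug through.
- tube_mouth (a point): Centre of the tube's open mouth, in the plane of its rim, 168 mm above the bench. A plug let go in the mouth drops onto the top pair of catches and hangs there, its top about 15 to 20 mm below the rim; push it down with the rod before adding the next.
- tube_floor (a point): Centre of the tube's inner bottom, 12 mm above the bench. Plugs must be pushed past the catches with the rod, against roughly 5 to 13 N all the way; they stay where they are pushed. A full stack of four ends 28 mm below the rim.
- rod: Wooden push rod, 190 mm long, 150 g, standing in its stand at the start. Origin at the centre of its flat lower end, z along it to the top. Round shaft 32 mm in diameter up to 130 mm, square grip 28 x 28 mm (faces square to its x and y) from 130 to 180 mm, low round boss 26 mm in diameter on top. It passes freely between the tube's catches.
- stand: Stand of the rod: a dark wooden block 90 x 90 x 60 mm, fixed to the bench, with a round well 36 mm wide (its edge bevelled 3 mm) and 50 mm deep in the middle of its top (well floor 10 mm above the bench). Origin at the centre of its underside. The rod stands in the well on its lower end.
- plug1: Round wooden plug, 38 mm in diameter, 32 mm high, about 35 g, edges bevelled 3 mm, both ends alike; standing on end on the bench at the start. Origin at its centre, z along its axis. Three or four plugs are present (None at the start if absent).
- plug2: Round wooden plug, 38 mm in diameter, 32 mm high, about 35 g, edges bevelled 3 mm, both ends alike; standing on end on the bench at the start. Origin at its centre, z along its axis. Three or four plugs are present (None at the start if absent).
- plug3: Round wooden plug, 38 mm in diameter, 32 mm high, about 35 g, edges bevelled 3 mm, both ends alike; standing on end on the bench at the start. Origin at its centre, z along its axis. Three or four plugs are present (None at the start if absent).
- plug4: Round wooden plug, 38 mm in diameter, 32 mm high, about 35 g, edges bevelled 3 mm, both ends alike; standing on end on the bench at the start. Origin at its centre, z along its axis. Three or four plugs are present (None at the start if absent).
- stopper: Tapered cork stopper standing on the bench on its narrow end, 50 g. Origin at the centre of the narrow end, z up. Cone 34 mm in diameter at the bottom growing to 46 mm at 30 mm height, then a round dark wooden grip 24 mm in diameter from 30 to 54 mm height. In the tube mouth it comes to rest with its narrow end 17 to 20 mm below the rim, clear of a full stack.
- bobbin: Bystander, not to be loaded: waisted wooden bobbin with two flanges 48 mm in diameter, 64 mm high, standing among the plugs; origin at the centre of its underside.
- jar: Bystander: glass jar with a steel cap, 68 mm in diameter, 95 mm high, origin at the centre of its underside, z up. Leave it standing.
- glue: Bystander: white glue bottle, 56 mm in diameter, 150 mm high, origin at the centre of its underside, z up. Leave it standing.
There are look-alikes about, which are no part of the job. Leave any green look-alike of the plug3 alone.

How it is judged (in metres and radians):
On the way, in this order (a step that is already met when the one before it is completed fails the run):
1. all plugs lie in the tube, packed to the bottom without gaps, while the rod presses on the stack (horizontal distance between each of plug1, plug2, plug3, plug4 and tube_floor below 0.006 m and z of plug1 in the frame of tube_floor between 0.008 and 0.117 m and z of plug2 in the frame of tube_floor between 0.008 and 0.117 m and z of plug3 in the frame of tube_floor between 0.008 and 0.117 m and z of plug4 in the frame of tube_floor between 0.008 and 0.117 m and (z of plug1 in the frame of tube_floor between 0.01 and 0.021 m or z of plug2 in the frame of tube_floor between 0.01 and 0.021 m or z of plug3 in the frame of tube_floor between 0.01 and 0.021 m or z of plug4 in the frame of tube_floor between 0.01 and 0.021 m) and (z of plug1 in the frame of tube_floor between 0.042 and 0.053 m or z of plug2 in the frame of tube_floor between 0.042 and 0.053 m or z of plug3 in the frame of tube_floor between 0.042 and 0.053 m or z of plug4 in the frame of tube_floor between 0.042 and 0.053 m) and (z of plug1 in the frame of tube_floor between 0.074 and 0.085 m or z of plug2 in the frame of tube_floor between 0.074 and 0.085 m or z of plug3 in the frame of tube_floor between 0.074 and 0.085 m or z of plug4 in the frame of tube_floor between 0.074 and 0.085 m) and (contact force between rod and plug1 above 3 N or contact force between rod and plug2 above 3 N or contact force between rod and plug3 above 3 N or contact force between rod and plug4 above 3 N)), for 0.1 s.
2. the stopper is set in the tube mouth over the packed plugs (z of stopper in the frame of tube_mouth between -0.03 and -0.012 m and horizontal distance between stopper and tube_mouth below 0.006 m and angle between stopper's own z axis and vertical below 0.12 rad and horizontal distance between each of plug1, plug2, plug3, plug4 and tube_floor below 0.006 m and z of plug1 in the frame of tube_floor between 0.008 and 0.117 m and z of plug2 in the frame of tube_floor between 0.008 and 0.117 m and z of plug3 in the frame of tube_floor between 0.008 and 0.117 m and z of plug4 in the frame of tube_floor between 0.008 and 0.117 m and (z of plug1 in the frame of tube_floor between 0.01 and 0.021 m or z of plug2 in the frame of tube_floor between 0.01 and 0.021 m or z of plug3 in the frame of tube_floor between 0.01 and 0.021 m or z of plug4 in the frame of tube_floor between 0.01 and 0.021 m) and (z of plug1 in the frame of tube_floor between 0.042 and 0.053 m or z of plug2 in the frame of tube_floor between 0.042 and 0.053 m or z of plug3 in the frame of tube_floor between 0.042 and 0.053 m or z of plug4 in the frame of tube_floor between 0.042 and 0.053 m) and (z of plug1 in the frame of tube_floor between 0.074 and 0.085 m or z of plug2 in the frame of tube_floor between 0.074 and 0.085 m or z of plug3 in the frame of tube_floor between 0.074 and 0.085 m or z of plug4 in the frame of tube_floor between 0.074 and 0.085 m)), for 0.2 s.
At the end, for the whole second after the job is handed in: Every plug present is in the tube, the lowest on its floor, each next on the one below (gaps under 4 mm); stopper in the mouth, within 0.12 rad of upright, narrow end at least 12 mm below the rim; rod in its stand's well, within 6 mm of its floor, tilt under 0.2 rad; all at rest (all of step 2 and horizontal distance between rod and stand below 0.008 m and z of rod in the frame of stand below 0.016 m and angle between rod's own z axis and vertical below 0.2 rad and linear speed of each of plug1, plug2, plug3, plug4, rod, stopper below 0.02 m/s); the robot touches nothing.
It fails at once if the glass jar is knocked over (angle between jar's own z axis and vertical above 0.6 rad).
It fails at once if the glue bottle is knocked over (angle between glue's own z axis and vertical above 0.6 rad).
Of plug1, plug2, plug3, plug4 only 3 to 4 are there at a start; the rules pass over those that are not, and their reading is None.
At some moment in a run one of plug1, plug2, plug3, plug4, stopper may be knocked a few centimetres aside while the robot is not near it.
It also fails if it takes over 210 s, if anything falls off the work surface, if the arm or the gripper's body presses on something with over 40 N, if the wrist force passes 120 N, or if a joint passes its speed limit or range.

## Robot

A 6-joint arm with a two-finger parallel gripper is mounted at the origin on the work surface. World frame = base frame: x ahead of the robot, y to its left, z up, the work surface at z = 0. Lengths are in mm, angles in rad, forces in N, time in s.
With the tool pointing down it reaches from about 350 to 875 mm from the base axis. Payload 4.2 kg.
Tool frame: the origin (TCP) lies between the finger pads; the fingertips stand 25 mm ahead of it and the grasp point (between the pads) lies 6 mm ahead of it; z points along the fingers, y is the line along which they close (so a half turn about z gives the same grasp; the last joint's range is limited). The gripper opens to 85 mm and grips with 20 to 120 N. Pads are 22 mm wide; open, the fingers measure 114 mm over their backs; the gripper's body (76 mm by 85 mm) begins 54 mm behind the grasp point. The pads swing forward as they close: fully open they stand 13 mm farther back than shut.
Start: joints at [-0.947, 0.385, 0.008, 0, -1.194, -0.259], TCP at [222.991, -583.844, 218.312] pointing down, gripper open.
Joint ranges: [-3.14, 3.14], [-1.21, 2.06], [-1.07, 1.41], [-3.16, 2.05], [-2.99, -0.16], [-3.1, 3.1]. Speed limits (rad/s): [2.79, 2.79, 3.14, 3.14, 3.14, 3.14].

## Interface

Orientations are given as a unit quaternion [x, y, z, w].
In Python, from bench import arm gives the robot as it stands.
- The arm moves only by the shell command python3 -m pendant 'ROWS'. ROWS is JSON, a list of rows, each a list of 7 numbers: the shift along the tool's x, y, z in m, then the turn, a rotation vector about the tool's x, y, z in degrees, then the finger opening in m, from 0 to 0.0854. In form: [[x, y, z, wx, wy, wz, fingers], ...]. A call has 1 to 12 rows; each row shifts and turns the commanded pose from where the row before left it, along the tool's axes as they then stand; what a row does not reach is not made up. A row lasts 1/10 s, in which the tool goes at most 50 mm and 8.59 degrees, less where a joint would pass 70% of its speed; a pose out of reach is approached as far as the arm can. A call is refused whole if a number of a shift passes 0.05 or a number of a turn 8.59, either way. A call with a gripper value outside its range is refused whole. The fingers move at their own pace and stop on an object; the grip force is fixed at half the most. Time passes only in rows, so rows that do not move let the fingers close. It gives the time, the measured TCP pose, the force, the opening and the grip force at its end, in the units of the state.
- arm.read_state(): the state, without advancing time (a new reading comes with each control period).
- arm.get_image(name): name is "scene" or "top"; returns a dict with "image" (384x512x3 uint8, red, green, blue), "fx", "fy", "cx", "cy" (pixels), "k1" (the pictures are not rectified: a ray, as slopes to the right and down, at radius r is drawn at 1 + k1 r^2 times it, then the intrinsics apply), "xyz" and "rotation" of the camera in the world. Camera axes: x right, y down, z forward; pixel columns grow to the right and rows downward; lengths in mm; the calibration is good to about 2 mm. A picture is of the moment at which its call begins. There is no depth.
- arm.job_done(): hands the job in; it is judged then, once.
The state is a dict: "clock": time; "joints": joint angles; "joint_vel": joint speeds; "joint_efforts": joint torques, N m; "position": TCP position; "ee_rot": TCP orientation; "contact_force": force on the tool from outside, world axes, zero at the start; "wrist_torque": the same for the moment, N m; "gripper_width": finger opening in mm; "grasp_force": force on a finger pad.
Only numpy, scipy, OpenCV 4.12 (cv2) and the standard library are available. Lean on these libraries where they do the work, as an engineer would, in place of code of your own. Each camera call takes 0.05 s, during which the arm holds its last target. There are 200 camera calls.

## Working session

There is one attempt and no reset: what is moved stays moved. The work goes in short steps, Python scripts to look and compute and a shell command to move; the robot and the scene stay as the last step left them, time stands still between calls to the robot, and variables do not carry over. Pictures are saved under pics/ and viewed, at most 14 in all, crops included, and the job is handed in when it is done.

```bash
ls; mkdir -p pics
cat > h.py <<'E'
import numpy as np, cv2
from bench import arm
def shot(n,f):
    d=arm.get_image(n); cv2.imwrite('pics/'+f+'.png',d['image'][:,:,::-1]); np.save('pics/'+f+'.npy',d,allow_pickle=True); return d
E
python3 - <<'E'
from h import *
for n in('scene','top'):
    d=shot(n,n+'0'); print({k:v for k,v in d.items() if k!='image'})
print(arm.read_state())
a=cv2.imread('pics/scene0.png');b=cv2.imread('pics/top0.png')
E
```

```text
pics
{'fx': 440.48743987779534, 'fy': 440.48743987779534, 'cx': 261.85456963836106, 'cy': 190.15477287632388, 'k1': -0.17373132230075758, 'xyz': array([1130.34846071,  298.50304943,  778.71975517]), 'rotation': array([ 0.48663748,  0.7880822 , -0.32395348, -0.19278109])}
{'fx': 403.9011522030613, 'fy': 403.9011522030613, 'cx': 251.4699364880877, 'cy': 193.1050891915436, 'k1': -0.09255381714473959, 'xyz': array([525.15200792,  -6.20718316, 955.95498724]), 'rotation': array([ 0.71479077, -0.69786901,  0.02081459, -0.04024624])}
{'clock': 0.1, 'joints': array([-9.47401494e-01,  3.85479934e-01,  6.80753323e-03, -4.41368136e-04,
       -1.19397498e+00, -2.58599138e-01]), 'joint_vel': array([ 0.00056157, -0.0011914 ,  0.00228636,  0.00162161, -0.00055825,
        0.00109804]), 'joint_efforts': array([-4.45814221e-04, -3.93319380e+01,  1.88929510e+01,  4.19789940e+00,
       -2.55735315e-03,  2.56028721e-05]), 'position': array([ 222.81119673, -583.37821655,  217.34749766]), 'ee_rot': array([-1.81308037e-01,  9.83425898e-01,  9.24535479e-04, -2.09553179e-04]), 'contact_force': array([ 0.15660524,  0.56777002, -0.29277533]), 'wrist_torque': array([-0.00499404,  0.06561211,  0.00240216]), 'grasp_force': 0.0, 'gripper_width': 85.48529940325237}
```

View pics/scene0.png

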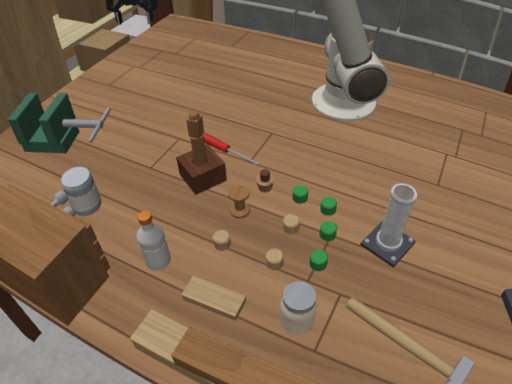

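View pics/top0.png

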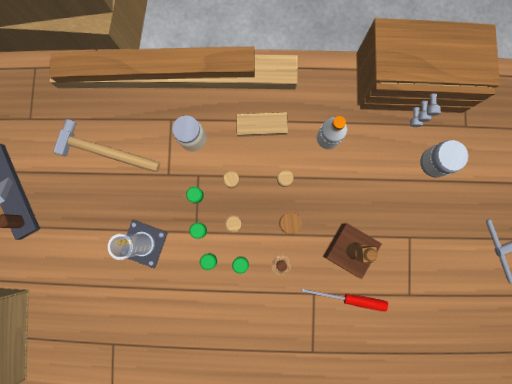

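Three plugs are present: scene (222,240), (291,223), (274,258), which are top (286,178), (233,224), (231,179). The four green discs are look-alikes. In the top view the tube foot is at (145,244) with its rim at (121,247). The stopper is at (281,265), the bobbin at (290,223), the rod boss at (371,254) in its stand at (354,250), the jar at (187,128) and the glue at (337,125).

```bash
cat >> h.py <<'E'
from scipy.spatial.transform import Rotation as R
def ray(d,p):
    K=np.array([[d['fx'],0,d['cx']],[0,d['fy'],d['cy']],[0,0,1]])
    m=(np.array(p,float)-[d['cx'],d['cy']])/d['fx']; s=m.copy()
    for _ in range(30): s=m/(1+d['k1']*(s@s))
    return np.array(d['xyz']),R.from_quat(d['rotation']).apply([s[0],s[1],1.])
def plane(d,p,z):
    o,v=ray(d,p); return o+v*(z-o[2])/v[2]
def tri(d1,p1,d2,p2):
    o1,v1=ray(d1,p1);o2,v2=ray(d2,p2);v1/=np.linalg.norm(v1);v2/=np.linalg.norm(v2)
    A=np.c_[v1,-v2];t=np.linalg.lstsq(A,o2-o1,rcond=None)[0];a=o1+v1*t[0];b=o2+v2*t[1]
    return (a+b)/2,np.linalg.norm(a-b)
def proj(d,P):
    q=R.from_quat(d['rotation']).inv().apply(np.array(P)-d['xyz']);s=q[:2]/q[2];s=s*(1+d['k1']*(s@s))
    return s*d['fx']+[d['cx'],d['cy']]
def ld(f): return np.load('pics/'+f+'.npy',allow_pickle=True).item()
E
python3 - <<'E'
from h import *
b=cv2.imread('pics/top0.png')[150:300,100:400];a=cv2.imread('pics/scene0.png')[100:280,150:420]
cv2.imwrite('pics/ctop.png',cv2.resize(b,(780,390),interpolation=cv2.INTER_CUBIC))
cv2.imwrite('pics/cscn.png',cv2.resize(a,(783,522),interpolation=cv2.INTER_CUBIC))
T=ld('top0');S=ld('scene0')
for n,x0 in(('top0',0),('scene0',0)):
    h=cv2.cvtColor(cv2.imread(f'pics/{n}.png'),cv2.COLOR_BGR2HSV)
    for nm,lo,hi in(('plug',(12,60,175),(25,160,255)),('green',(45,120,60),(85,255,255))):
        c,_=cv2.findContours(cv2.inRange(h,lo,hi),cv2.RETR_EXTERNAL,cv2.CHAIN_APPROX_NONE)
        for k in c:
            if 40<cv2.contourArea(k)<500:
                e=cv2.fitEllipse(k); print(n,nm,cv2.contourArea(k),np.round(e[0],1),np.round(e[1],1))
for p in [((121,247),168),((371,254),190),((354,250),60),((281,265),54),((290,223),64),((187,128),95),((338,123),150),((231,179),32),((233,224),32),((286,178),32)]: print(p,plane(T,*p).round())
E
```

```text
top0 plug 109.0 [ 68.5 362.4] [ 3.1 73.9]
top0 plug 185.5 [322.6 355.3] [  3.3 133.4]
top0 plug 232.0 [409.7 341.2] [ 3.8 94.2]
top0 plug 141.5 [337.6 332.6] [ 4.4 67.8]
top0 plug 357.5 [336.6 304.7] [11.9 58.1]
top0 plug 52.0 [508.7 258.8] [ 5.5 15. ]
top0 plug 237.5 [393.  243.4] [10.2 37.5]
top0 plug 53.5 [  6.1 234.4] [ 5.3 14.2]
top0 plug 171.5 [233.2 223.4] [14.3 15.4]
top0 plug 131.5 [110.3 170.6] [  2.3 102.6]
top0 plug 108.5 [490.5 159.6] [ 6.  44.7]
top0 plug 87.0 [ 41.5 149.9] [ 6.4 37.8]
top0 plug 160.0 [486.3 147. ] [ 5.1 53.4]
top0 plug 126.0 [ 36.6 137.6] [ 6.5 44.3]
top0 plug 225.0 [216.1 125.6] [ 8.4 41.5]
top0 plug 269.0 [305.8  94.7] [ 4.6 94.7]
top0 plug 395.0 [25.  61.1] [10.1 56.5]
top0 green 191.5 [240.1 264.9] [15.6 15.9]
top0 green 194.5 [207.9 261.4] [15.2 16.4]
top0 green 195.5 [197.6 230.1] [15.2 16.6]
top0 green 195.0 [194.3 194.6] [15.1 16.6]
scene0 plug 227.0 [147.8 343.5] [ 7.8 51.7]
scene0 plug 181.5 [164.8 338.1] [ 5.3 59.5]
scene0 plug 57.5 [162.1 322. ] [ 2.3 46.2]
scene0 plug 93.0 [389.5 326.5] [ 2.  82.5]
scene0 plug 55.5 [205.5 302.4] [ 1.9 52.8]
scene0 plug 76.5 [273.8 254.5] [ 9.5 13.4]
scene0 plug 71.5 [220.9 235.6] [ 8.5 12.7]
scene0 plug 78.0 [290.1 219.7] [ 9.2 12.1]
scene0 plug 75.0 [75.4 72.6] [ 8.7 13.2]
scene0 green 258.0 [318.1 259.9] [16.7 19.8]
scene0 green 224.5 [327.7 230.7] [15.6 18.6]
scene0 green 196.0 [328.2 205.5] [14.6 17.4]
scene0 green 182.0 [299.9 193.8] [14.1 16.8]
((121, 247), 168) [480. 271. 168.]
((371, 254), 190) [ 481. -212.  190.]
((354, 250), 60) [ 482. -210.   60.]
((281, 265), 54) [445. -50.  54.]
((290, 223), 64) [538. -67.  64.]
((187, 128), 95) [739. 163.  95.]
((338, 123), 150) [ 742. -156.  150.]
((231, 179), 32) [636.  68.  32.]
((233, 224), 32) [533.  61.  32.]
((286, 178), 32) [642. -58.  32.]
```

View pics/ctop.png

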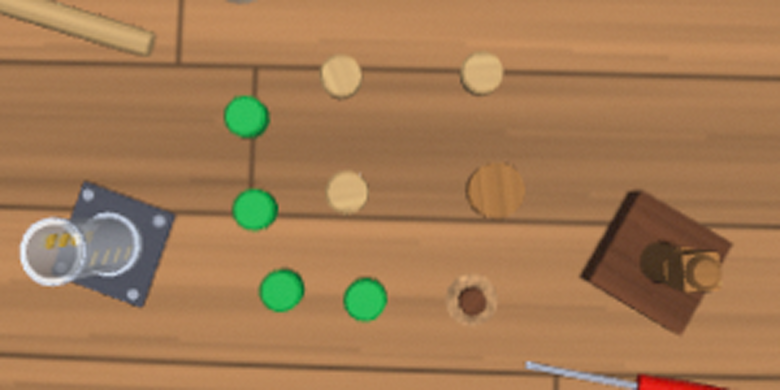

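View pics/cscn.png

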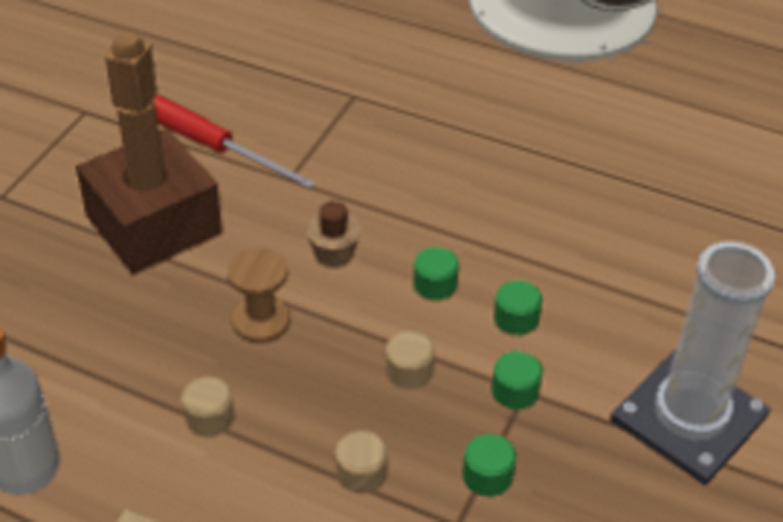

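The crops show the plug tops, tube rim (top crop 52,251, scene crop 736,270), rod boss (703,272 and 129,44) and stopper grip (472,300 and 333,209) clearly. Next I triangulate.

Run:
```python
from h import *
T=ld('top0');S=ld('scene0')
t=lambda p:(np.array(p)+.5)/2.6-.5+[100,150]
s=lambda p:(np.array(p)+.5)/2.9-.5+[150,100]
P={'plugA':((341,76),(361,447)),'plugB':((483,73),(207,393)),'plugC':((347,191),(410,349)),'rim':((52,251),(736,270)),'boss':((703,272),(129,43)),'stopgrip':((472,300),(333,208)),'bobbin':((496,190),(259,269))}
for k,(a,b) in P.items(): 
    X,g=tri(T,t(a),S,s(b));print(k,X.round(1),round(g,1))
for a,b in(((240.1,264.9),(299.9,192)),): print('green',tri(T,a,S,b))
for p in[(86,181),(175,212),(140,306)]: print('foot',plane(T,t(p),12).round(1))
print('ring',plane(T,t((109,243)),14).round(1))
for p in[(638,191),(733,244),(681,334)]: print('stand',plane(T,t(p),60).round(1))
for f,n in(('top0',T),):
    g=cv2.imread('pics/top0.png')[232:275,345:390]
    cv2.imwrite('pics/rodz.png',cv2.resize(g,None,fx=12,fy=12,interpolation=cv2.INTER_CUBIC))
print(R.from_quat(arm.read_state()['ee_rot']).as_matrix().round(3))
```

```text
plugA [637.   68.3  30.6] 1.1
plugB [642.6 -57.5  28.7] 0.4
plugC [535.1  60.5  27.9] 0.3
rim [481.9 274.7 164.4] 1.6
boss [ 480.9 -209.2  195.6] 0.0
stopgrip [445.  -50.6  54.6] 0.8
bobbin [538.7 -68.5  60.8] 0.4
green (array([440.05980941,  41.81908745,  21.2982361 ]), np.float64(1.4784914921819616))
foot [537.8 300.8  12. ]
foot [512.1 217.2  12. ]
foot [426.6 246.1  12. ]
ring [482.4 276.3  14. ]
stand [ 540.5 -189.3   60. ]
stand [ 497.2 -271.    60. ]
stand [ 420.6 -227.2   60. ]
[[-0.934 -0.357 -0.001]
 [-0.357  0.934  0.002]
 [ 0.     0.002 -1.   ]]
```

View pics/rodz.png

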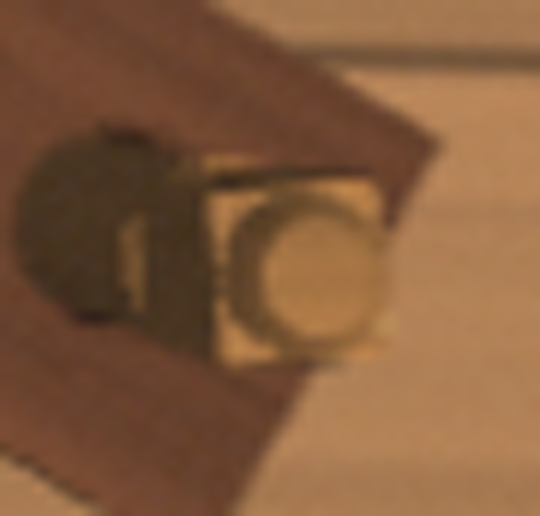

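Grip edges run about 4° off the image axes: corners (205,190), (383,180), (393,348), (218,362). Tube axis is at about (482,275), rod at (481,-209) and stopper at (445,-51). First I square the tool to the world axes and go over plug C.

```bash
python3 -m pendant '[[0,0,-0.02,0,0,6.97,0.0854],[0,0,-0.02,0,0,6.97,0.0854],[0,0,-0.02,0,0,6.96,0.0854],[-0.02,0.04,0,0,0,0,0.06],[-0.02,0.04,0,0,0,0,0.06],[-0.02,0.04,0,0,0,0,0.06],[-0.02,0.04,0,0,0,0,0.06],[-0.02,0.04,0,0,0,0,0.06],[-0.02,0.04,0,0,0,0,0.06],[-0.02,0.04,0,0,0,0,0.06],[-0.02,0.04,0,0,0,0,0.06],[-0.02,0.04,0,0,0,0,0.06]]'
python3 -m pendant '[[-0.02,0.04,0,0,0,0,0.06],[-0.02,0.04,0,0,0,0,0.06],[-0.02,0.04,0,0,0,0,0.06],[-0.02,0.04,0,0,0,0,0.06],[-0.02,0.04,0,0,0,0,0.06],[-0.02,0.04,0,0,0,0,0.06],[0,0,0,0,0,0,0.06],[0,0,0,0,0,0,0.06],[0,0,0,0,0,0,0.06]]'
cat >> h.py <<'E'
def to(x,y,z):
    s=arm.read_state();M=R.from_quat(s['ee_rot']).as_matrix();d=M.T@(np.array([x,y,z])-s['position'])
    print('need tool mm',d.round(1),'tcp',s['position'].round(1),'F',s['contact_force'].round(1),'w',round(s['gripper_width'],1),'gf',round(s['grasp_force'],1),'t',round(s['clock'],1),'tooly',M[:,1].round(3),'z',M[:,2].round(3),'q6',s['joints'][5].round(2))
E
python3 - <<'E'
from h import *
to(535,60.5,38)
T=ld('top0')
f=lambda p:plane(T,(np.array(p)+.5)/12-.5+[345,232],180)
a,b,c,d=map(f,((205,190),(383,180),(393,348),(218,362)))
for u,v in((a,b),(d,c),(a,d),(b,c)): w=v-u;print(w.round(1),np.degrees(np.arctan2(w[1],w[0])).round(1))
print((a+b+c+d)/4)
E
```

```text
clock: 1.3
position: [403.2, -222.0, 278.1]
ee_rot: [0.0, 1.0, 0.0, -0.0]
contact_force: [0.0, -0.4, 0.1]
gripper_width: 59.9
grasp_force: 0.0
clock: 2.2
position: [522.4, 15.6, 278.0]
ee_rot: [0.0, 1.0, -0.0, -0.0]
contact_force: [0.5, 0.0, -0.2]
gripper_width: 59.8
grasp_force: 0.0
need tool mm [-12.8  45.  240. ] tcp [522.4  15.6 278. ] F [ 0.5  0.  -0.2] w 59.8 gf 0.0 t 2.2 tooly [ 0.001  1.    -0.   ] z [-0.001 -0.    -1.   ] q6 -1.91
[  2.1 -28.6   0. ] -85.7
[  2.7 -28.    0. ] -84.5
[-27.2  -2.3   0. ] -175.1
[-26.6  -1.8   0. ] -176.1
[ 480.53662565 -212.31646296  180.        ]
```

```bash
python3 -m pendant '[[-0.0065,0.0225,0,0,0,0,0.06],[-0.0065,0.0225,0,0,0,0,0.06],[0,0,0.04,0,0,0,0.06],[0,0,0.04,0,0,0,0.06],[0,0,0.04,0,0,0,0.06],[0,0,0.04,0,0,0,0.06],[0,0,0.03,0,0,0,0.06],[0,0,0.03,0,0,0,0.06],[0,0,0.02,0,0,0,0.06],[0,0,0,0,0,0,0.06],[0,0,0,0,0,0,0.06]]'
python3 -m pendant '[[0,0,0,0,0,0,0],[0,0,0,0,0,0,0],[0,0,0,0,0,0,0],[0,0,0,0,0,0,0],[0,0,0,0,0,0,0],[0,0,0,0,0,0,0],[0,0,-0.02,0,0,0,0],[0,0,-0.03,0,0,0,0],[0,0,-0.04,0,0,0,0],[0,0,-0.04,0,0,0,0],[0,0,-0.04,0,0,0,0],[0,0,-0.03,0,0,0,0]]'
python3 - <<'E'
from h import *
to(482,275,238)
shot('top','t1');shot('scene','s1')
a=cv2.imread('pics/t1.png')[100:300,60:320];b=cv2.imread('pics/s1.png')[100:300,200:460]
cv2.imwrite('pics/c1.png',cv2.resize(np.hstack([a,b]),(800,308)))
E
```

```text
clock: 3.3
position: [536.3, 60.3, 39.0]
ee_rot: [0.0, 1.0, -0.0, 0.0]
contact_force: [0.7, -0.8, 0.3]
gripper_width: 60.4
grasp_force: 0.0
clock: 4.5
position: [536.4, 61.2, 241.3]
ee_rot: [-0.0, 1.0, 0.0, 0.002]
contact_force: [1.2, 0.9, 0.2]
gripper_width: -0.5
grasp_force: 0.0
need tool mm [ 54.4 213.8   3.3] tcp [536.4  61.2 241.3] F [1.2 0.9 0.2] w -0.5 gf 0.0 t 4.5 tooly [-0.     1.     0.001] z [ 0.003  0.001 -1.   ] q6 -1.99
```

View pics/c1.png

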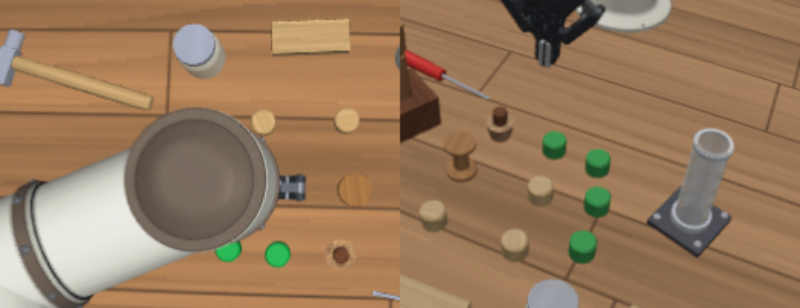

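The plug was missed. It is still at scene (291,223) and the fingers closed on nothing. The closed fingertips show at about top (250,221) and scene (294,135), so I check them against the reported TCP.

Run:
```python
from h import *
T=ld('t1');S=ld('s1')
print(tri(T,(250,221.6),S,(294,132)))
for P in((536.4,61.2,241.3),(536.4,61.2,216.3)): print(proj(T,P),proj(S,P))
print({k:T[k] for k in('xyz','rotation')})
cv2.imwrite('pics/c2.png',cv2.resize(cv2.imread('pics/s1.png')[60:260,200:400],(600,600)))
```

```text
(array([528.2718617 ,  32.86481122, 262.27036527]), np.float64(38.99171703461664))
[224.24970674 220.85869815] [295.2270375  147.10612956]
[225.52574884 221.10644493] [294.69386459 157.04615301]
{'xyz': array([525.15200792,  -6.20718316, 955.95498724]), 'rotation': array([ 0.71479077, -0.69786901,  0.02081459, -0.04024624])}
```

View pics/c2.png

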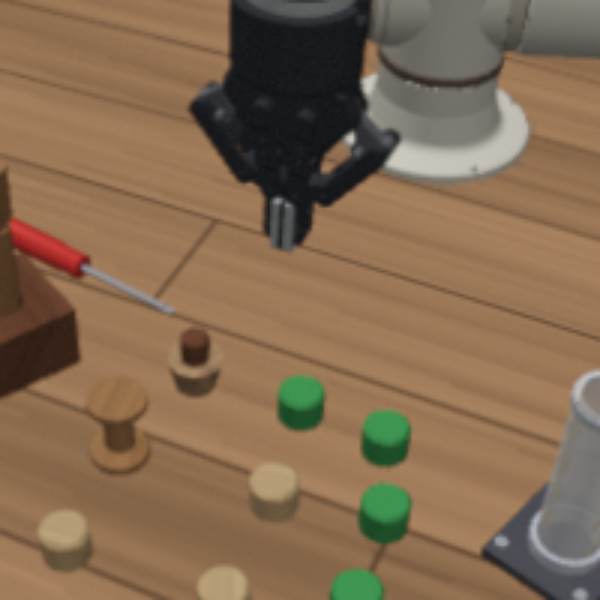

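```bash
python3 -m pendant '[[0,-0.03,0.03,0,0,0,0],[0,-0.03,0.04,0,0,0,0],[0,0,0.04,0,0,0,0],[0,0,0.04,0,0,0,0],[0,0,0.04,0,0,0,0],[0,0,0,0,0,0,0],[0,0,0,0,0,0,0],[0,0,0,0,0,0,0]]'
python3 - <<'E'
from h import *
to(536,0,20)
shot('scene','s2')
a=cv2.imread('pics/s2.png')
T=ld('s2')
for z in(48,23): print(proj(T,(536,0,z)))
cv2.imwrite('pics/c3.png',cv2.resize(a[100:280,160:400],(720,540)))
E
```

```text
clock: 5.4
position: [537.6, 1.6, 50.3]
ee_rot: [-0.0, 1.0, 0.0, 0.002]
contact_force: [0.1, -0.5, -0.3]
gripper_width: 0.3
grasp_force: 0.0
need tool mm [ 1.8 -1.6 30.3] tcp [537.6   1.6  50.3] F [ 0.1 -0.5 -0.3] w 0.3 gf 0.0 t 5.4 tooly [-0.001  1.     0.001] z [ 0.004  0.001 -1.   ] q6 -1.88
[266.66527243 205.36421989]
[266.70372589 212.73442096]
```

View pics/c3.png

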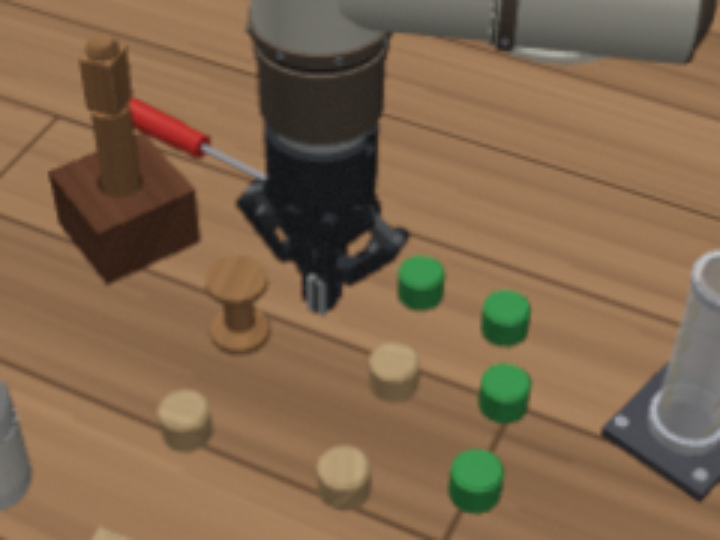

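```bash
python3 -m pendant '[[0,0,0.01,0,0,0,0],[0,0,0.01,0,0,0,0],[0,0,0,0,0,0,0]]'
python3 -m pendant '[[0,0,0.003,0,0,0,0],[0,0,0,0,0,0,0]]'; python3 -m pendant '[[0,0,0.002,0,0,0,0],[0,0,0,0,0,0,0]]'
python3 -m pendant '[[0,0,0.002,0,0,0,0],[0,0,0,0,0,0,0]]'
python3 - <<'E'
from h import *
to(536,0,20)
d=shot('scene','s3');d2=shot('top','t3')
m=cv2.absdiff(cv2.imread('pics/s3.png'),cv2.imread('pics/s2.png'))
c=[cv2.resize(cv2.imread('pics/s3.png')[160:240,220:340],(480,320)),cv2.resize(cv2.imread('pics/t3.png')[160:300,190:320],(297,320))]
cv2.imwrite('pics/c4.png',np.hstack(c))
E
```

```text
clock: 5.75
position: [534.8, 0.9, 27.1]
ee_rot: [0.0, 1.0, -0.0, -0.001]
contact_force: [-0.8, 0.1, -0.1]
gripper_width: -0.1
grasp_force: 0.0
clock: 5.95
position: [535.8, 1.1, 25.0]
ee_rot: [-0.0, 1.0, -0.0, -0.0]
contact_force: [-1.3, 0.8, -0.5]
gripper_width: 0.2
grasp_force: 0.0
clock: 6.15
position: [535.9, 1.1, 23.2]
ee_rot: [0.0, 1.0, -0.0, -0.0]
contact_force: [0.5, -0.9, -0.6]
gripper_width: 0.5
grasp_force: 0.0
clock: 6.35
position: [535.9, 1.1, 21.1]
ee_rot: [0.0, 1.0, -0.0, -0.0]
contact_force: [-0.6, 0.1, -0.2]
gripper_width: -0.2
grasp_force: 0.0
need tool mm [-0.1 -1.1  1.1] tcp [535.9   1.1  21.1] F [-0.6  0.1 -0.2] w -0.2 gf 0.0 t 6.3 tooly [ 0.  1. -0.] z [-0. -0. -1.] q6 -1.88
```

View pics/c4.png

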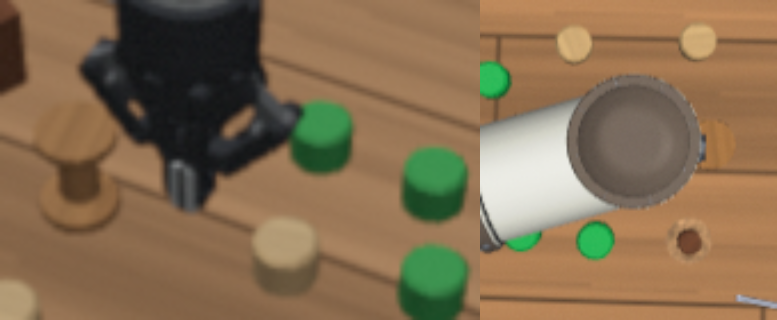

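No contact at reported z=21: the tip appears at about scene (267,212), so the fingertips sit much higher than 25 mm ahead of the reported TCP. I probe the bench for the true offset.

```bash
python3 -m pendant '[[0,0,0.008,0,0,0,0],[0,0,0.006,0,0,0,0],[0,0,0,0,0,0,0]]' | grep -E "pos|force"
for i in 1; do python3 -m pendant '[[0,0,0.002,0,0,0,0],[0,0,0,0,0,0,0]]'| grep -E "pos|contact"
python3 -m pendant '[[0,0,0.002,0,0,0,0],[0,0,0,0,0,0,0]]'| grep -E "pos|contact"
python3 -m pendant '[[0,0,0.002,0,0,0,0],[0,0,0,0,0,0,0]]'| grep -E "pos|contact"; done
```

```text
position: [535.0, 0.9, 6.0]
contact_force: [-0.8, -0.1, 0.6]
grasp_force: 0.0
position: [535.9, 1.1, 5.0]
contact_force: [-1.5, -0.2, -1.2]
position: [535.9, 1.2, 3.2]
contact_force: [0.3, 0.1, 0.5]
position: [535.8, 1.1, 1.1]
contact_force: [-0.3, -0.1, -0.1]
```

```bash
python3 -m pendant '[[0,0,0.003,0,0,0,0],[0,0,0,0,0,0,0]]'| grep -E "pos|contact"
python3 -m pendant '[[0,0,0.002,0,0,0,0],[0,0,0,0,0,0,0]]'| grep -E "pos|contact"
python3 -m pendant '[[0,0,0.002,0,0,0,0],[0,0,0,0,0,0,0]]'| grep -E "pos|contact"
python3 - <<'E'
from h import *
to(536,0,0);d=shot('scene','s4')
cv2.imwrite('pics/c5.png',cv2.resize(cv2.imread('pics/s4.png')[150:260,190:340],(750,550)))
E
```

```text
position: [535.7, 1.1, -2.1]
contact_force: [0.1, 0.3, -0.7]
position: [535.8, 1.1, -4.0]
contact_force: [-0.0, -0.3, 0.4]
position: [535.8, 1.1, -5.9]
contact_force: [0.3, 0.8, 0.1]
need tool mm [-0.2 -1.1 -5.9] tcp [535.8   1.1  -5.9] F [0.3 0.8 0.1] w -0.2 gf 0.0 t 8.0 tooly [ 0.  1. -0.] z [-0. -0. -1.] q6 -1.88
```

View pics/c5.png

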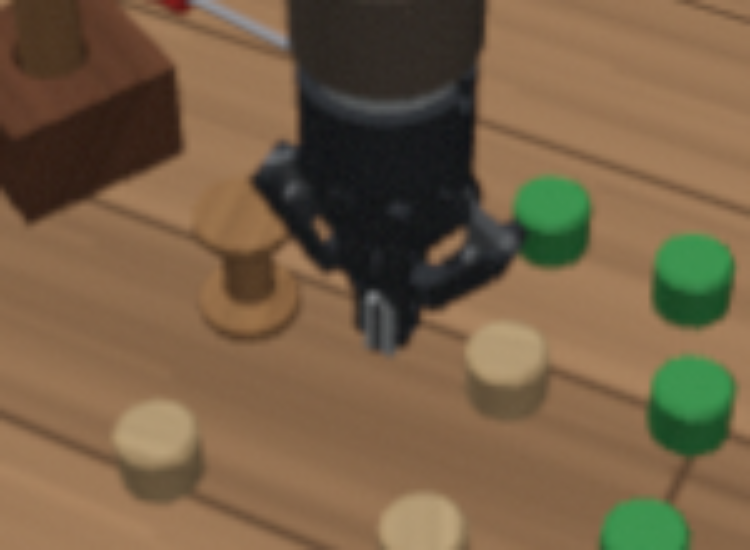

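The tip is at about scene (266,220), just above the bench. I keep probing by force.

```bash
python3 -m pendant '[[0,0,0.002,0,0,0,0],[0,0,0,0,0,0,0]]'| grep -E "pos|contact"
python3 -m pendant '[[0,0,0.002,0,0,0,0],[0,0,0,0,0,0,0]]'| grep -E "pos|contact"
python3 -m pendant '[[0,0,0.002,0,0,0,0],[0,0,0,0,0,0,0]]'| grep -E "pos|contact"
```

```text
position: [535.8, 1.1, -7.9]
contact_force: [1.0, -0.5, -0.9]
position: [535.8, 1.1, -10.0]
contact_force: [0.1, 0.1, 0.2]
position: [535.8, 1.1, -12.0]
contact_force: [-0.1, -0.4, 0.3]
```

```bash
python3 -m pendant '[[0,0,0.002,0,0,0,0],[0,0,0,0,0,0,0]]'| grep -E "pos|contact"
python3 -m pendant '[[0,0,0.002,0,0,0,0],[0,0,0,0,0,0,0]]'| grep -E "pos|contact"
python3 -m pendant '[[0,0,0.0015,0,0,0,0],[0,0,0,0,0,0,0]]'| grep -E "pos|contact"
```

```text
position: [536.2, 1.2, -12.9]
contact_force: [-2.4, -0.1, 4.8]
position: [536.2, 1.2, -13.0]
contact_force: [-5.1, 0.8, 18.6]
position: [536.2, 1.2, -13.0]
contact_force: [-9.4, 1.2, 29.0]
```

Contact is at reported z = -13, so the closed fingertips lie 13 mm behind the reported TCP. Now I check x and y with the tip pixel and plan the next move.

```bash
python3 -m pendant '[[0,0,-0.03,0,0,0,0],[0,0,-0.05,0,0,0,0.06],[0,0,-0.05,0,0,0,0.06],[0,0,0,0,0,0,0.06],[0,0,0,0,0,0,0.06]]'| grep -E "pos|contact"
python3 - <<'E'
from h import *
S=ld('s4');print(plane(S,(266,220.4),7)); to(535,60.5,-3)
S=ld('s1');print(plane(S,(294,142.3),254))
E
```

```text
position: [536.4, 1.5, 114.1]
contact_force: [0.1, -0.1, -1.1]
[545.11388666   2.66824876   7.        ]
need tool mm [  1.8  58.9 117.2] tcp [536.4   1.5 114.1] F [ 0.1 -0.1 -1.1] w 58.0 gf 0.0 t 9.7 tooly [0.    1.    0.001] z [ 0.003  0.001 -1.   ] q6 -1.88
[538.72128921  59.15539953 254.        ]
```

```bash
python3 -m pendant '[[0.001,0.03,0,0,0,0,0.06],[0.001,0.029,0,0,0,0,0.06],[0,0,0.03,0,0,0,0.06],[0,0,0.03,0,0,0,0.06],[0,0,0.03,0,0,0,0.06],[0,0,0.0265,0,0,0,0.06],[0,0,0,0,0,0,0.06],[0,0,0,0,0,0,0.06]]'| grep -E "pos|contact"
python3 -m pendant '[[0,0,0,0,0,0,0],[0,0,0,0,0,0,0],[0,0,0,0,0,0,0],[0,0,0,0,0,0,0],[0,0,0,0,0,0,0],[0,0,0,0,0,0,0]]'
python3 -m pendant '[[0,0,-0.02,0,0,0,0],[0,0,-0.03,0,0,0,0],[0,0,-0.04,0,0,0,0],[0,0,-0.04,0,0,0,0],[0,0,-0.04,0,0,0,0],[0,0,-0.03,0,0,0,0],[0,0,0,0,0,0,0]]'
python3 -c "
from h import *
to(482,275,200)"
```

```text
position: [533.2, 59.7, -4.8]
contact_force: [1.0, -0.3, 0.0]
clock: 11.1
position: [535.0, 60.6, -2.2]
ee_rot: [-0.0, 1.0, 0.0, 0.001]
contact_force: [-1.0, 0.4, 6.2]
gripper_width: 35.8
grasp_force: 60.6
clock: 11.8
position: [536.5, 60.9, 201.7]
ee_rot: [-0.0, 1.0, 0.002, 0.005]
contact_force: [0.3, 0.3, 0.2]
gripper_width: 35.9
grasp_force: 60.0
need tool mm [ 54.4 214.2   1.8] tcp [536.5  60.9 201.7] F [0.3 0.3 0.2] w 35.9 gf 60.0 t 11.8 tooly [-0.001  1.     0.003] z [ 0.01   0.003 -1.   ] q6 -1.98
```

Run:
```python
from h import *
S=shot('scene','s5')
cv2.imwrite('pics/c6.png',cv2.resize(cv2.imread('pics/s5.png')[90:240,240:440],(800,600)))
```

```text
(no output)
```

View pics/c6.png

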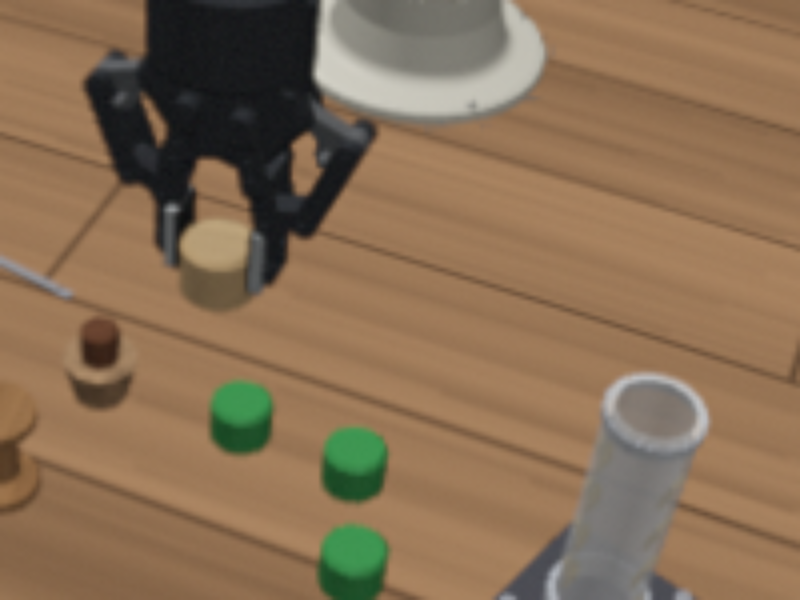

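The plug is held well, centred at crop (217,262), with the tips about 12 mm above its bottom. Now over to the tube.

```bash
python3 -m pendant '[[0.005,0.02,0,0,0,0,0],[0.01,0.04,0,0,0,0,0],[0.01,0.04,0,0,0,0,0],[0.01,0.04,0,0,0,0,0],[0.01,0.04,0,0,0,0,0],[0.008,0.034,0,0,0,0,0],[0,0,0,0,0,0,0],[0,0,0,0,0,0,0],[0,0,0,0,0,0,0],[0,0,0,0,0,0,0]]'
python3 - <<'E'
from h import *
to(482,275,155)
S=shot('scene','s6');T=shot('top','t6')
cv2.imwrite('pics/c7.png',np.hstack([cv2.resize(cv2.imread('pics/s6.png')[110:260,330:450],(400,500)),cv2.resize(cv2.imread('pics/t6.png')[190:290,80:160],(400,500))]))
E
```

```text
clock: 12.85
position: [481.0, 272.9, 195.9]
ee_rot: [0.001, 1.0, -0.0, -0.0]
contact_force: [0.4, -0.3, 1.1]
gripper_width: 36.0
grasp_force: 60.1
need tool mm [-1.1  2.1 40.9] tcp [481.  272.9 195.9] F [ 0.4 -0.3  1.1] w 36.0 gf 60.1 t 12.8 tooly [ 0.002  1.    -0.001] z [-0.001 -0.001 -1.   ] q6 -2.38
```

View pics/c7.png

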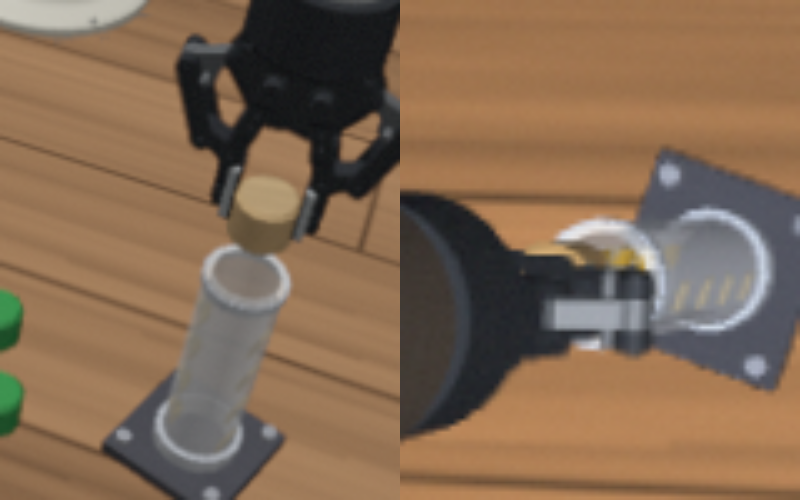

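The plug hovers above the rim: scene crop plug top at about (267,199), rim centre at about (246,278). I check the alignment by casting rays.

Run:
```python
from h import *
S=ld('s6');f=lambda p:(np.array(p)+.5)*.3-.5+[330,110]
print(plane(S,f((246,278)),168),plane(S,f((267,199)),230))
for z in(225,230,235):print(z,(proj(S,(481,273,z))-[330,110])/.3)
g=ld('top0');T=lambda z:plane(g,(np.array((52,251))+.5)/2.6-.5+[100,150],z)
print(T(168))
```

```text
[486.97926992 274.3035621  168.        ] [486.36242725 272.58597037 230.        ]
225 [266.7449302  198.73859091]
230 [268.71514277 192.20312138]
235 [270.69778657 185.61325349]
[481.82746659 274.17708398 168.        ]
```

```bash
python3 -m pendant '[[-0.002,0.0015,0.01,0,0,0,0],[0,0,0.01,0,0,0,0],[0,0,0.008,0,0,0,0],[0,0,0,0,0,0,0]]'|grep -E "pos|cont"
python3 -m pendant '[[0,0,0.004,0,0,0,0],[0,0,0.003,0,0,0,0],[0,0,0,0,0,0,0]]'|grep -E "pos|cont"
python3 -m pendant '[[0,0,0.003,0,0,0,0],[0,0,0,0,0,0,0]]'|grep -E "pos|cont"
python3 -c "
from h import *
to(482,275,155)"
```

```text
position: [482.1, 274.8, 166.2]
contact_force: [0.6, -1.1, -0.9]
position: [482.7, 275.5, 160.9]
contact_force: [-0.5, 0.4, -1.3]
position: [482.8, 275.5, 158.0]
contact_force: [-0.2, -0.3, -1.2]
need tool mm [ 0.8 -0.5  3. ] tcp [482.8 275.5 158. ] F [-0.2 -0.3 -1.2] w 35.9 gf 60.0 t 13.8 tooly [ 0.  1. -0.] z [-0. -0. -1.] q6 -2.38
```

```bash
python3 -m pendant '[[0,0,0.003,0,0,0,0],[0,0,0,0,0,0,0],[0,0,0,0,0,0,0.06],[0,0,0,0,0,0,0.06],[0,0,0,0,0,0,0.06],[0,0,0,0,0,0,0.06],[0,0,-0.02,0,0,0,0.06],[0,0,-0.04,0,0,0,0.06],[0,0,0,0,0,0,0.06]]'
python3 -m pendant '[[0,-0.02,0,0,0,0,0.06],[0,-0.042,0,0,0,0,0.06],[0,-0.042,0,0,0,0,0.06],[0,-0.042,0,0,0,0,0.06],[0,-0.042,0,0,0,0,0.06],[0,-0.042,0,0,0,0,0.06],[0,-0.042,0,0,0,0,0.06],[0,-0.042,0,0,0,0,0.06],[0,-0.042,0,0,0,0,0.06],[0,-0.042,0,0,0,0,0.06],[0,-0.042,0,0,0,0,0.06],[0,-0.042,0,0,0,0,0.06]]'|grep -E "pos|cont"
python3 -m pendant '[[0,0,0,0,0,-4.8,0.06],[0,0,0,0,0,0,0.06],[0,0,0,0,0,0,0.06]]'|grep -E "pos|cont"
python3 - <<'E'
from h import *
to(481,-210,134)
S=shot('scene','s7');T=shot('top','t7')
cv2.imwrite('pics/c8.png',np.hstack([cv2.resize(cv2.imread('pics/s7.png')[150:280,340:440],(400,520)),cv2.resize(cv2.imread('pics/t7.png')[200:290,90:160],(400,520),interpolation=2)]))
E
```

```text
clock: 14.75
position: [485.9, 277.7, 221.2]
ee_rot: [-0.001, 1.0, 0.003, 0.005]
contact_force: [0.8, 0.6, 0.9]
gripper_width: 60.2
grasp_force: 0.0
position: [481.5, -208.4, 214.6]
contact_force: [1.5, 0.2, -0.3]
position: [482.1, -206.4, 214.7]
contact_force: [-0.1, -0.4, 0.5]
need tool mm [ 1.3 -3.5 80.7] tcp [ 482.1 -206.4  214.7] F [-0.1 -0.4  0.5] w 60.2 gf 0.0 t 16.2 tooly [-0.082  0.997  0.   ] z [-0.001  0.    -1.   ] q6 -1.39
```

View pics/c8.png

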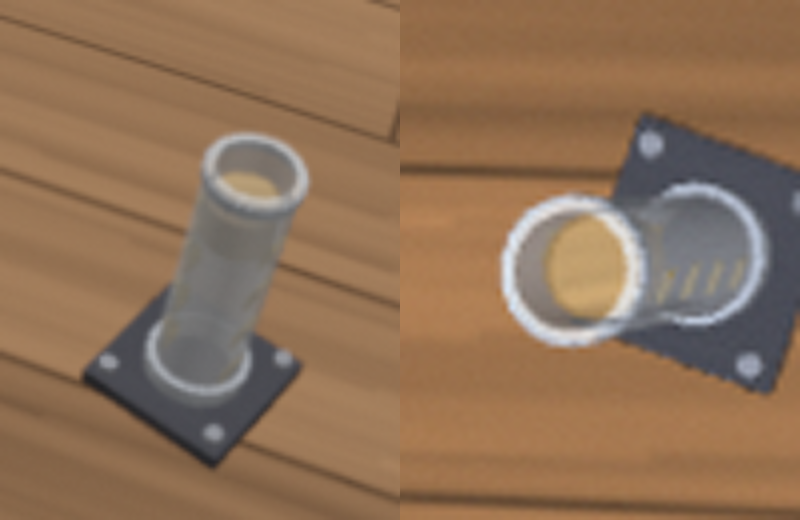

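Plug C sits inside the tube mouth (scene crop 248,185, top crop 588,268). Next, the rod.

```bash
python3 -m pendant '[[0.001,-0.0035,0.01,0,0,0,0.06],[0,0,0.03,0,0,0,0.06],[0,0,0.025,0,0,0,0.06],[0,0,0.015,0,0,0,0.06],[0,0,0,0,0,0,0.06],[0,0,0,0,0,0,0],[0,0,0,0,0,0,0],[0,0,0,0,0,0,0],[0,0,0,0,0,0,0],[0,0,0,0,0,0,0]]'
python3 -m pendant '[[0,0,-0.01,0,0,0,0],[0,0,-0.02,0,0,0,0],[0,0,-0.03,0,0,0,0],[0,0,-0.035,0,0,0,0],[0,0,-0.035,0,0,0,0],[0,0,-0.035,0,0,0,0],[0,0,-0.02,0,0,0,0],[0,0,0,0,0,0,0],[0,0,0,0,0,0,0]]'
python3 -c "
from h import *
to(483,275,320);shot('scene','s8')"
```

```text
clock: 17.35
position: [483.2, -210.0, 136.5]
ee_rot: [-0.042, 0.999, -0.0, 0.001]
contact_force: [0.2, 1.4, 4.6]
gripper_width: 27.7
grasp_force: 59.8
clock: 18.25
position: [481.5, -209.5, 319.4]
ee_rot: [-0.042, 0.999, 0.001, -0.001]
contact_force: [-1.5, 0.2, -2.4]
gripper_width: 27.0
grasp_force: 59.8
need tool mm [-4.180e+01  4.827e+02  1.000e-01] tcp [ 481.5 -209.5  319.4] F [-1.5  0.2 -2.4] w 27.0 gf 59.8 t 18.2 tooly [-0.083  0.997  0.001] z [-0.001  0.001 -1.   ] q6 -1.39
```

```bash
python3 -m pendant '[[-0.002,0.02,0,0,0,0,0],[-0.0035,0.042,0,0,0,0,0],[-0.0036,0.042,0,0,0,0,0],[-0.0036,0.042,0,0,0,0,0],[-0.0036,0.042,0,0,0,0,0],[-0.0036,0.042,0,0,0,0,0],[-0.0036,0.042,0,0,0,0,0],[-0.0036,0.042,0,0,0,0,0],[-0.0036,0.042,0,0,0,0,0],[-0.0036,0.042,0,0,0,0,0],[-0.0036,0.042,0,0,0,0,0],[-0.0036,0.042,0,0,0,0,0]]'|grep -E "pos|cont"
python3 -m pendant '[[0,0,0,0,0,0,0],[0,0,0,0,0,0,0],[0,0,0,0,0,0,0]]'|grep -E "pos|cont"
python3 - <<'E'
from h import *
to(483,275,320);S=shot('scene','s9');T=shot('top','t9')
cv2.imwrite('pics/c9.png',np.hstack([cv2.resize(cv2.imread('pics/s9.png')[90:240,340:460],(400,500)),cv2.resize(cv2.imread('pics/t9.png')[190:290,70:150],(400,500))]))
E
```

```text
position: [482.2, 275.1, 318.1]
contact_force: [0.4, 0.0, -1.8]
position: [482.9, 272.9, 319.1]
contact_force: [0.1, 0.2, -1.6]
need tool mm [-0.3  2.1 -0.9] tcp [482.9 272.9 319.1] F [ 0.1  0.2 -1.6] w 27.5 gf 59.9 t 19.8 tooly [-0.083  0.997 -0.002] z [-0.002 -0.002 -1.   ] q6 -2.29
```

```bash
python3 -m pendant '[[0,0.002,0.01,0,0,0,0],[0,0,0.01,0,0,0,0],[0,0,0.01,0,0,0,0],[0,0,0,0,0,0,0]]'|grep -E "pos|cont"
python3 -m pendant '[[0,0,0.01,0,0,0,0],[0,0,0.006,0,0,0,0],[0,0,0.006,0,0,0,0],[0,0,0.006,0,0,0,0],[0,0,0.006,0,0,0,0],[0,0,0.006,0,0,0,0]]'|grep -E "pos|cont"
python3 -m pendant '[[0,0,0.006,0,0,0,0],[0,0,0.006,0,0,0,0],[0,0,0.006,0,0,0,0],[0,0,0.006,0,0,0,0],[0,0,0.006,0,0,0,0],[0,0,0,0,0,0,0]]'|grep -E "pos|cont"
python3 -c "
from h import *
to(483,275,169)"
```

```text
position: [482.2, 275.0, 287.9]
contact_force: [0.8, -0.9, -1.6]
position: [483.4, 275.9, 250.3]
contact_force: [0.2, -0.8, 3.1]
position: [482.5, 275.7, 218.7]
contact_force: [0.1, -0.2, -1.1]
need tool mm [-0.5 -0.7 49.7] tcp [482.5 275.7 218.7] F [ 0.1 -0.2 -1.1] w 27.5 gf 60.2 t 21.5 tooly [-0.083  0.997 -0.001] z [-0.002 -0.001 -1.   ] q6 -2.3
```

```bash
python3 -m pendant '[[0,0,0.006,0,0,0,0],[0,0,0.006,0,0,0,0],[0,0,0.006,0,0,0,0],[0,0,0.006,0,0,0,0],[0,0,0.006,0,0,0,0],[0,0,0.006,0,0,0,0]]'|grep -E "pos|cont"
python3 -m pendant '[[0,0,0.005,0,0,0,0],[0,0,0.004,0,0,0,0],[0,0,0.002,0,0,0,0]]'|grep -E "pos|cont"
python3 -m pendant '[[0,0,0.002,0,0,0,0],[0,0,0,0,0,0,0]]'|grep -E "pos|cont"
python3 -m pendant '[[0,0,0.002,0,0,0,0],[0,0,0,0,0,0,0]]'|grep -E "pos|cont"
```

```text
position: [483.1, 276.0, 183.7]
contact_force: [-0.5, 0.2, 2.7]
position: [483.1, 275.9, 172.8]
contact_force: [0.8, -0.3, 2.4]
position: [483.0, 275.8, 170.7]
contact_force: [0.8, -0.2, 0.7]
position: [483.3, 275.9, 170.5]
contact_force: [-1.4, -0.3, 7.8]
```

```bash
python3 -m pendant '[[0,0,0.002,0,0,0,0],[0,0,0,0,0,0,0]]'|grep -E "pos|cont"
python3 -m pendant '[[0,0,0.001,0,0,0,0],[0,0,0,0,0,0,0]]'|grep -E "pos|cont"
python3 - <<'E'
from h import *
S=shot('scene','s10');T=ld('top0')
h=cv2.cvtColor(cv2.imread('pics/s10.png'),cv2.COLOR_BGR2HSV)
for nm,lo,hi in(('plug',(12,60,175),(25,160,255)),):
    c,_=cv2.findContours(cv2.inRange(h,lo,hi),cv2.RETR_EXTERNAL,cv2.CHAIN_APPROX_NONE)
    for k in c:
        if 40<cv2.contourArea(k)<130: e=cv2.fitEllipse(k);print(np.round(e[0],1),np.round(e[1],1),plane(S,e[0],32).round(1))
E
```

```text
position: [483.7, 276.0, 170.5]
contact_force: [-3.0, -0.8, 15.2]
position: [483.8, 276.0, 170.4]
contact_force: [-4.1, -2.2, 19.6]
[164.8 329.3] [ 2.1 45.5] [885.5 -37.   32. ]
[228.2 303.1] [ 6.2 23.8] [782.5  40.3  32. ]
[205.2 302.2] [ 2.5 56. ] [801.1   0.   32. ]
[215.8 287.8] [ 2.7 59.9] [763.9   1.5  32. ]
[273.8 254.9] [10.3 14.7] [641.   68.8  32. ]
[220.6 235.5] [ 9.3 13.8] [646.1 -56.6  32. ]
[75.5 72.6] [ 8.8 13.1] [ 263.  -873.3   32. ]
```

```bash
python3 -m pendant '[[0,0,-0.006,0,0,0,0],[0,0,-0.02,0,0,0,0],[0,0,-0.03,0,0,0,0],[0,0,-0.03,0,0,0,0],[0,0,-0.03,0,0,0,0],[0,0,-0.024,0,0,0,0],[0,0,-0.012,0,0,0,0],[0,0,0,0,0,0,0]]'|grep -E "pos|cont|wid"
python3 -m pendant '[[0.002,-0.022,0,0,0,0,0],[0.0035,-0.042,0,0,0,0,0],[0.0036,-0.042,0,0,0,0,0],[0.0036,-0.042,0,0,0,0,0],[0.0036,-0.042,0,0,0,0,0],[0.0036,-0.042,0,0,0,0,0],[0.0036,-0.042,0,0,0,0,0],[0.0036,-0.042,0,0,0,0,0],[0.0036,-0.042,0,0,0,0,0],[0.0036,-0.042,0,0,0,0,0],[0.0036,-0.042,0,0,0,0,0],[0.0036,-0.042,0,0,0,0,0]]'|grep -E "pos|cont"
python3 -m pendant '[[0,0,0,0,0,0,0],[0,0,0,0,0,0,0],[0,0,0,0,0,0,0],[0,0,0,0,0,0,0]]'|grep -E "pos|cont"
python3 -c "
from h import *
to(481.7,-210,135)"
```

```text
position: [483.3, 276.2, 318.9]
contact_force: [-0.3, 0.2, -2.6]
gripper_width: 27.0
position: [480.4, -211.8, 316.2]
contact_force: [0.2, 0.5, -1.6]
position: [482.0, -209.0, 317.9]
contact_force: [0.6, 0.2, -1.7]
need tool mm [  0.3  -1.1 182.9] tcp [ 482.  -209.   317.9] F [ 0.6  0.2 -1.7] w 27.7 gf 60.3 t 25.6 tooly [-0.085  0.996  0.   ] z [-0.001  0.    -1.   ] q6 -1.39
```

```bash
python3 -m pendant '[[0,-0.001,0.03,0,0,0,0],[0,0,0.03,0,0,0,0],[0,0,0.03,0,0,0,0],[0,0,0.03,0,0,0,0],[0,0,0,0,0,0,0]]'|grep -E "pos|cont"
python3 -m pendant '[[0,0,0.008,0,0,0,0],[0,0,0.008,0,0,0,0],[0,0,0.008,0,0,0,0],[0,0,0.008,0,0,0,0],[0,0,0,0,0,0,0]]'|grep -E "pos|cont"
```

```text
position: [479.4, -209.0, 194.2]
contact_force: [-0.2, -0.0, -1.8]
position: [481.7, -210.7, 165.3]
contact_force: [0.1, -0.2, -0.8]
```

```bash
python3 -m pendant '[[0,0,0.01,0,0,0,0],[0,0,0.01,0,0,0,0],[0,0,0.006,0,0,0,0],[0,0,0,0,0,0,0]]'|grep -E "pos|cont"
python3 -m pendant '[[0,0,0.002,0,0,0,0],[0,0,0,0,0,0,0]]'|grep -E "pos|cont"
python3 -m pendant '[[0,0,0.002,0,0,0,0],[0,0,0,0,0,0,0]]'|grep -E "pos|cont"
```

```text
position: [481.8, -210.8, 139.0]
contact_force: [0.3, 0.2, -2.2]
position: [482.4, -211.0, 138.3]
contact_force: [-0.2, 0.0, -1.2]
position: [482.5, -211.0, 136.5]
contact_force: [-0.7, -0.4, -1.0]
```

```bash
python3 -m pendant '[[0,0,0.001,0,0,0,0],[0,0,0,0,0,0,0.06],[0,0,0,0,0,0,0.06],[0,0,0,0,0,0,0.06],[0,0,0,0,0,0,0.06],[0,0,-0.02,0,0,0,0.06],[0,0,-0.03,0,0,0,0.06],[0,0,-0.03,0,0,0,0.06],[0,0,0,0,0,0,0.06]]'|grep -E "pos|cont|wid"
python3 -m pendant '[[-0.0222,0.0331,0,0,0,0,0.06],[-0.0222,0.0331,0,0,0,0,0.06],[-0.0222,0.0331,0,0,0,0,0.06],[-0.0222,0.0331,0,0,0,0,0.06],[-0.0222,0.0331,0,0,0,0,0.06],[-0.0222,0.0331,0,0,0,0,0.06],[-0.0222,0.0331,0,0,0,0,0.06],[-0.0222,0.0331,0,0,0,0,0.06],[0,0,0,0,0,0,0.06],[0,0,0,0,0,0,0.06],[0,0,0,0,0,0,0.06]]'|grep -E "pos|cont|wid"
cat >> h.py <<'E'
def see(tag):
    for n in('scene','top'):
        d=shot(n,n[0]+tag);h=cv2.cvtColor(d['image'],cv2.COLOR_RGB2HSV)
        c,_=cv2.findContours(cv2.inRange(h,(12,60,175),(25,160,255)),cv2.RETR_EXTERNAL,cv2.CHAIN_APPROX_NONE)
        for k in c:
            a=cv2.contourArea(k)
            if 40<a<260:
                e=cv2.fitEllipse(k)
                if e[1][1]<2*e[1][0]: print(n,np.round(e[0],1),np.round(e[1],1),'z32',plane(d,e[0],32)[:2].round(1),'z76',plane(d,e[0],76)[:2].round(1))
E
python3 -c "
from h import *
see('11');to(637,68.3,-4)"
```

```text
position: [485.0, -211.7, 219.9]
contact_force: [0.9, 0.1, -0.2]
gripper_width: 60.0
position: [636.5, 67.1, 214.8]
contact_force: [-0.5, 0.1, 0.0]
gripper_width: 60.3
scene [273.6 255. ] [11.7 15.3] z32 [641.4  68.5] z76 [670.2  82. ]
scene [220.4 235.7] [10.5 14.2] z32 [646.6 -56.7] z76 [675.1 -35.8]
scene [75.6 72.8] [ 9.2 14.2] z32 [ 263.6 -871.8] z76 [ 314.7 -802.8]
need tool mm [ -0.5   1.6 219.4] tcp [636.7  66.7 215.4] F [-0.4 -0.4  0.4] w 59.9 gf 0.0 t 29.6 tooly [-0.082  0.997 -0.   ] z [-0. -0. -1.] q6 -1.84
```

```bash
python3 -m pendant '[[-0.0005,0.0015,0.04,0,0,0,0.06],[0,0,0.04,0,0,0,0.06],[0,0,0.04,0,0,0,0.06],[0,0,0.04,0,0,0,0.06],[0,0,0.03,0,0,0,0.06],[0,0,0.02,0,0,0,0.06],[0,0,0.009,0,0,0,0.06],[0,0,0,0,0,0,0.06],[0,0,0,0,0,0,0.06]]'|grep -E "pos|cont"
python3 -m pendant '[[0,0,0,0,0,0,0],[0,0,0,0,0,0,0],[0,0,0,0,0,0,0],[0,0,0,0,0,0,0],[0,0,0,0,0,0,0],[0,0,0,0,0,0,0]]'
python3 -m pendant '[[0,0,-0.02,0,0,0,0],[0,0,-0.03,0,0,0,0],[0,0,-0.04,0,0,0,0],[0,0,-0.04,0,0,0,0],[0,0,-0.04,0,0,0,0],[0,0,-0.03,0,0,0,0],[0,0,0,0,0,0,0]]'|grep -E "wid|grasp"
python3 -m pendant '[[0.0195,0.0313,0,0,0,0,0],[0.0195,0.0313,0,0,0,0,0],[0.0195,0.0313,0,0,0,0,0],[0.0195,0.0313,0,0,0,0,0],[0.0195,0.0313,0,0,0,0,0],[0.0195,0.0313,0,0,0,0,0],[0.0195,0.0313,0,0,0,0,0],[0,0,0,0,0,0,0],[0,0,0,0,0,0,0],[0,0,0,0,0,0,0]]'|grep -E "pos|cont|wid"
python3 -c "
from h import *
to(483,275.5,155)"
```

```text
position: [638.5, 69.2, -2.3]
contact_force: [0.8, -0.5, 0.5]
clock: 31.05
position: [638.8, 69.6, -1.6]
ee_rot: [-0.042, 0.999, 0.0, 0.002]
contact_force: [-0.5, 0.3, 6.2]
gripper_width: 35.9
grasp_force: 60.4
gripper_width: 35.3
grasp_force: 60.0
position: [483.2, 275.7, 195.9]
contact_force: [-0.5, -0.2, -1.0]
gripper_width: 35.6
need tool mm [ 0.2 -0.2 40.9] tcp [483.2 275.7 195.9] F [-0.5 -0.2 -1. ] w 35.6 gf 60.0 t 32.8 tooly [-0.083  0.997 -0.   ] z [-0.001 -0.    -1.   ] q6 -2.3
```

```bash
python3 -m pendant '[[0,0,0.01,0,0,0,0],[0,0,0.01,0,0,0,0],[0,0,0.01,0,0,0,0],[0,0,0.005,0,0,0,0],[0,0,0,0,0,0,0]]'|grep -E "pos|cont"
python3 -m pendant '[[0,0,0.003,0,0,0,0],[0,0,0.003,0,0,0,0],[0,0,0,0,0,0,0]]'|grep -E "pos|cont"
```

```text
position: [482.7, 275.4, 159.8]
contact_force: [-0.0, -0.0, -0.4]
position: [482.8, 275.4, 155.1]
contact_force: [-1.7, -3.4, 0.7]
```

```bash
python3 -m pendant '[[0,0,0,0,0,0,0.06],[0,0,0,0,0,0,0.06],[0,0,0,0,0,0,0.06],[0,0,0,0,0,0,0.06],[0,0,-0.02,0,0,0,0.06],[0,0,-0.04,0,0,0,0.06],[0,0,0,0,0,0,0.06]]'|grep -E "pos|cont|wid"
python3 -m pendant '[[0.00345,-0.0404,0,0,0,0,0.06],[0.00345,-0.0404,0,0,0,0,0.06],[0.00345,-0.0404,0,0,0,0,0.06],[0.00345,-0.0404,0,0,0,0,0.06],[0.00345,-0.0404,0,0,0,0,0.06],[0.00345,-0.0404,0,0,0,0,0.06],[0.00345,-0.0404,0,0,0,0,0.06],[0.00345,-0.0404,0,0,0,0,0.06],[0.00345,-0.0404,0,0,0,0,0.06],[0.00345,-0.0404,0,0,0,0,0.06],[0.00345,-0.0404,0,0,0,0,0.06],[0.00345,-0.0404,0,0,0,0,0.06]]'|grep -E "pos|cont"
python3 -m pendant '[[0,0,0,0,0,0,0.06],[0,0,0,0,0,0,0.06],[0,0,0,0,0,0,0.06]]'|grep -E "pos|cont"
python3 -c "
from h import *
see('12');to(482,-210.5,135)
d=ld('t12');h=cv2.cvtColor(d['image'],cv2.COLOR_RGB2HSV);m=cv2.inRange(h,(12,60,120),(28,255,255));print(cv2.moments(m[225:270,95:145],True)['m00'])
h=cv2.cvtColor(ld('t9')['image'],cv2.COLOR_RGB2HSV)"
```

```text
position: [486.2, 278.5, 221.2]
contact_force: [0.5, -0.7, 0.5]
gripper_width: 59.9
position: [482.6, -211.9, 215.5]
contact_force: [1.0, -0.5, 0.5]
position: [482.6, -209.6, 215.3]
contact_force: [0.3, 0.4, 0.0]
scene [220.5 235.5] [ 9.2 13.4] z32 [646.2 -56.6] z76 [674.7 -35.7]
scene [75.4 72.6] [ 8.7 13.2] z32 [ 262.9 -873.6] z76 [ 314.  -804.5]
top [122.5 246.3] [12.8 16. ] z32 [474.5 315.9] z76 [476.9 300.6]
top [285.6 177.3] [13.8 14. ] z32 [643.1 -57.4] z76 [637.5 -55. ]
need tool mm [ 0.8 -1.2 80.4] tcp [ 482.7 -209.2  215.4] F [-0.6  0.3  0.1] w 60.0 gf 0.0 t 35.9 tooly [-0.085  0.996  0.   ] z [ 0.  0. -1.] q6 -1.38
1327.0
```

```bash
python3 -m pendant '[[0.001,-0.001,0.01,0,0,0,0.06],[0,0,0.03,0,0,0,0.06],[0,0,0.025,0,0,0,0.06],[0,0,0.015,0,0,0,0.06],[0,0,0,0,0,0,0.06],[0,0,0,0,0,0,0],[0,0,0,0,0,0,0],[0,0,0,0,0,0,0],[0,0,0,0,0,0,0],[0,0,0,0,0,0,0]]'
python3 -m pendant '[[0,0,-0.01,0,0,0,0],[0,0,-0.02,0,0,0,0],[0,0,-0.03,0,0,0,0],[0,0,-0.035,0,0,0,0],[0,0,-0.035,0,0,0,0],[0,0,-0.035,0,0,0,0],[0,0,-0.02,0,0,0,0],[0,0,0,0,0,0,0],[0,0,0,0,0,0,0]]'
python3 -c "
from h import *
to(483,275.5,320)"
```

```text
clock: 36.85
position: [482.5, -211.5, 136.5]
ee_rot: [-0.042, 0.999, -0.0, 0.001]
contact_force: [0.8, 0.2, 5.0]
gripper_width: 27.3
grasp_force: 59.7
clock: 37.75
position: [480.8, -211.0, 319.4]
ee_rot: [-0.042, 0.999, 0.001, -0.001]
contact_force: [-0.0, -0.6, -2.1]
gripper_width: 27.5
grasp_force: 59.6
need tool mm [-42.7 484.6   0. ] tcp [ 480.8 -211.   319.4] F [-0.  -0.6 -2.1] w 27.5 gf 59.6 t 37.8 tooly [-0.083  0.997  0.001] z [-0.001  0.001 -1.   ] q6 -1.38
```

```bash
python3 -m pendant '[[-0.002,0.022,0,0,0,0,0],[-0.0036,0.042,0,0,0,0,0],[-0.0036,0.042,0,0,0,0,0],[-0.0036,0.042,0,0,0,0,0],[-0.0036,0.042,0,0,0,0,0],[-0.0036,0.042,0,0,0,0,0],[-0.0036,0.042,0,0,0,0,0],[-0.0036,0.042,0,0,0,0,0],[-0.0036,0.042,0,0,0,0,0],[-0.0036,0.042,0,0,0,0,0],[-0.0036,0.042,0,0,0,0,0],[-0.0036,0.042,0,0,0,0,0]]'|grep -E "pos|cont"
python3 -m pendant '[[0,0,0,0,0,0,0],[0,0,0,0,0,0,0],[0,0,0,0,0,0,0]]'|grep -E "pos|cont"
python3 -m pendant '[[0,0.001,0.01,0,0,0,0],[0,0,0.01,0,0,0,0],[0,0,0.01,0,0,0,0],[0,0,0,0,0,0,0]]'|grep -E "pos|cont"
python3 -c "
from h import *
to(483,275.5,202)"
```

```text
position: [481.3, 275.5, 317.9]
contact_force: [1.7, 0.0, -1.1]
position: [482.0, 273.4, 319.0]
contact_force: [-0.7, -0.1, -1.4]
position: [481.5, 274.3, 288.0]
contact_force: [-1.2, -0.3, -1.9]
need tool mm [-1.9  1.3 86. ] tcp [481.5 274.3 288. ] F [-1.2 -0.3 -1.9] w 27.6 gf 59.9 t 39.6 tooly [-0.083  0.997 -0.002] z [-0.004 -0.003 -1.   ] q6 -2.3
```

```bash
python3 -m pendant '[[-0.001,0.001,0.01,0,0,0,0],[0,0,0.006,0,0,0,0],[0,0,0.006,0,0,0,0],[0,0,0.006,0,0,0,0],[0,0,0.006,0,0,0,0],[0,0,0.006,0,0,0,0],[0,0,0.006,0,0,0,0],[0,0,0.006,0,0,0,0],[0,0,0.006,0,0,0,0],[0,0,0.006,0,0,0,0],[0,0,0.006,0,0,0,0]]'|grep -E "pos|cont"
python3 -m pendant '[[0,0,0.006,0,0,0,0],[0,0,0.006,0,0,0,0],[0,0,0,0,0,0,0]]'|grep -E "pos|cont"
python3 -m pendant '[[0,0,0.002,0,0,0,0],[0,0,0,0,0,0,0]]'|grep -E "pos|cont"
python3 -m pendant '[[0,0,0.002,0,0,0,0],[0,0,0,0,0,0,0]]'|grep -E "pos|cont"
```

```text
position: [483.4, 276.1, 220.1]
contact_force: [-0.1, -1.8, 5.2]
position: [482.9, 276.0, 207.1]
contact_force: [0.9, -1.4, 0.8]
position: [483.2, 276.0, 205.7]
contact_force: [1.2, -1.4, 2.4]
position: [483.2, 276.1, 204.2]
contact_force: [-0.4, -3.5, 3.6]
```

```bash
python3 -m pendant '[[0,0,0.002,0,0,0,0],[0,0,0,0,0,0,0]]'|grep -E "pos|cont"
python3 -m pendant '[[0,0,0.002,0,0,0,0],[0,0,0,0,0,0,0]]'|grep -E "pos|cont"
python3 -m pendant '[[0,0,0.0015,0,0,0,0],[0,0,0,0,0,0,0]]'|grep -E "pos|cont"
```

```text
position: [483.2, 276.1, 202.5]
contact_force: [-0.3, -2.0, 5.0]
position: [483.5, 276.1, 202.5]
contact_force: [-2.0, -4.2, 12.1]
position: [483.7, 276.2, 202.4]
contact_force: [-4.0, -4.0, 18.0]
```

Stack of two packed: 202.5 is exactly 32 mm above the first push. Rod back to its stand.

```bash
python3 -m pendant '[[0,0,-0.006,0,0,0,0],[0,0,-0.02,0,0,0,0],[0,0,-0.03,0,0,0,0],[0,0,-0.03,0,0,0,0],[0,0,-0.024,0,0,0,0],[0,0,-0.01,0,0,0,0],[0,0,0,0,0,0,0]]'|grep -E "pos|cont|wid"
python3 -m pendant '[[0.002,-0.022,0,0,0,0,0],[0.0036,-0.042,0,0,0,0,0],[0.0036,-0.042,0,0,0,0,0],[0.0036,-0.042,0,0,0,0,0],[0.0036,-0.042,0,0,0,0,0],[0.0036,-0.042,0,0,0,0,0],[0.0036,-0.042,0,0,0,0,0],[0.0036,-0.042,0,0,0,0,0],[0.0036,-0.042,0,0,0,0,0],[0.0036,-0.042,0,0,0,0,0],[0.0036,-0.042,0,0,0,0,0],[0.0036,-0.042,0,0,0,0,0]]'|grep -E "pos|cont"
python3 -m pendant '[[0,0,0,0,0,0,0],[0,0,0,0,0,0,0],[0,0,0,0,0,0,0],[0,0,0,0,0,0,0]]'|grep -E "pos|cont"
python3 -c "
from h import *
to(481.7,-211,136)"
```

```text
position: [483.5, 277.4, 319.0]
contact_force: [-0.1, 0.7, -1.7]
gripper_width: 27.3
position: [480.7, -211.1, 316.7]
contact_force: [0.6, 0.8, -1.9]
position: [482.2, -208.4, 318.4]
contact_force: [0.1, 0.3, -1.3]
need tool mm [  0.6  -2.7 182.4] tcp [ 482.2 -208.4  318.4] F [ 0.1  0.3 -1.3] w 27.4 gf 60.3 t 44.4 tooly [-0.085  0.996  0.001] z [-0.001  0.    -1.   ] q6 -1.39
```

```bash
python3 -m pendant '[[0.0005,-0.0025,0.03,0,0,0,0],[0,0,0.03,0,0,0,0],[0,0,0.03,0,0,0,0],[0,0,0.03,0,0,0,0],[0,0,0,0,0,0,0]]'|grep -E "pos|cont"
python3 -m pendant '[[0,0,0.008,0,0,0,0],[0,0,0.008,0,0,0,0],[0,0,0.008,0,0,0,0],[0,0,0.008,0,0,0,0],[0,0,0,0,0,0,0]]'|grep -E "pos|cont"
python3 -m pendant '[[0,0,0.01,0,0,0,0],[0,0,0.01,0,0,0,0],[0,0,0.008,0,0,0,0],[0,0,0,0,0,0,0],[0,0,0,0,0,0,0]]'|grep -E "pos|cont"
python3 -m pendant '[[0,0,0.002,0,0,0,0],[0,0,0,0,0,0,0]]'|grep -E "pos|cont"
```

```text
position: [479.2, -210.0, 194.7]
contact_force: [-1.3, -0.1, -2.7]
position: [481.5, -211.6, 165.8]
contact_force: [-0.2, -0.3, -1.6]
position: [482.1, -211.9, 138.6]
contact_force: [0.2, 0.6, -1.5]
position: [482.1, -211.8, 136.8]
contact_force: [0.3, 0.1, -1.5]
```

```bash
python3 -m pendant '[[0,0,0.001,0,0,0,0],[0,0,0,0,0,0,0.06],[0,0,0,0,0,0,0.06],[0,0,0,0,0,0,0.06],[0,0,0,0,0,0,0.06],[0,0,-0.02,0,0,0,0.06],[0,0,-0.03,0,0,0,0.06],[0,0,-0.03,0,0,0,0.06],[0,0,0,0,0,0,0.06]]'|grep -E "pos|cont|wid"
python3 -m pendant '[[-0.0288,0.0234,0,0,0,0,0.06],[-0.0288,0.0234,0,0,0,0,0.06],[-0.0288,0.0234,0,0,0,0,0.06],[-0.0288,0.0234,0,0,0,0,0.06],[-0.0288,0.0234,0,0,0,0,0.06],[-0.0288,0.0234,0,0,0,0,0.06],[0,0,0,0,0,0,0.06],[0,0,0,0,0,0,0.06],[0,0,0,0,0,0,0.06]]'|grep -E "pos|cont|wid"
python3 -c "
from h import *
see('13');to(642.3,-57.5,-4)"
```

```text
position: [484.8, -212.7, 220.5]
contact_force: [1.0, 0.8, 0.8]
gripper_width: 59.8
position: [641.8, -57.9, 215.3]
contact_force: [-1.3, 0.6, -0.4]
gripper_width: 60.2
scene [220.4 235.7] [ 9.9 14.1] z32 [646.6 -56.7] z76 [675.1 -35.8]
scene [75.5 72.6] [ 9.2 13.2] z32 [ 262.8 -873.2] z76 [ 313.9 -804.2]
top [285.  178.3] [10.7 14.6] z32 [640.7 -56.1] z76 [635.2 -53.7]
need tool mm [ -0.5   0.8 220. ] tcp [641.9 -58.3 216. ] F [ 0.5 -0.6 -0.3] w 60.1 gf 0.0 t 48.0 tooly [-0.083  0.997 -0.   ] z [-0. -0. -1.] q6 -1.65
```

```bash
python3 -m pendant '[[0.0005,0.0008,0.04,0,0,0,0.06],[0,0,0.04,0,0,0,0.06],[0,0,0.04,0,0,0,0.06],[0,0,0.04,0,0,0,0.06],[0,0,0.03,0,0,0,0.06],[0,0,0.02,0,0,0,0.06],[0,0,0.009,0,0,0,0.06],[0,0,0,0,0,0,0.06],[0,0,0,0,0,0,0.06]]'|grep -E "pos|cont"
python3 -m pendant '[[0,0,0,0,0,0,0],[0,0,0,0,0,0,0],[0,0,0,0,0,0,0],[0,0,0,0,0,0,0],[0,0,0,0,0,0,0],[0,0,0,0,0,0,0]]'
python3 -m pendant '[[0,0,-0.02,0,0,0,0],[0,0,-0.03,0,0,0,0],[0,0,-0.04,0,0,0,0],[0,0,-0.04,0,0,0,0],[0,0,-0.04,0,0,0,0],[0,0,-0.03,0,0,0,0],[0,0,0,0,0,0,0]]'|grep -E "wid|grasp"
python3 -m pendant '[[0.0131,0.0345,0,0,0,0,0],[0.0131,0.0345,0,0,0,0,0],[0.0131,0.0345,0,0,0,0,0],[0.0131,0.0345,0,0,0,0,0],[0.0131,0.0345,0,0,0,0,0],[0.0131,0.0345,0,0,0,0,0],[0.0131,0.0345,0,0,0,0,0],[0.0131,0.0345,0,0,0,0,0],[0.0131,0.0345,0,0,0,0,0],[0.0131,0.0345,0,0,0,0,0],[0,0,0,0,0,0,0],[0,0,0,0,0,0,0]]'|grep -E "pos|cont|wid"
python3 -c "
from h import *
to(483.5,275.5,155)"
```

```text
position: [642.9, -57.0, -1.8]
contact_force: [0.0, 0.1, 0.7]
clock: 49.45
position: [643.3, -56.6, -1.1]
ee_rot: [-0.042, 0.999, -0.0, 0.002]
contact_force: [-1.0, -1.3, 6.5]
gripper_width: 35.6
grasp_force: 60.4
gripper_width: 35.8
grasp_force: 60.1
position: [481.7, 276.5, 196.1]
contact_force: [-0.3, 0.8, -1.6]
gripper_width: 35.5
need tool mm [-1.7 -1.1 41.1] tcp [481.7 276.5 196.1] F [-0.3  0.8 -1.6] w 35.5 gf 60.2 t 51.4 tooly [-0.085  0.996 -0.001] z [-0.001 -0.001 -1.   ] q6 -2.3
```

```bash
python3 -m pendant '[[-0.0015,-0.001,0.01,0,0,0,0],[0,0,0.01,0,0,0,0],[0,0,0.01,0,0,0,0],[0,0,0.005,0,0,0,0],[0,0,0,0,0,0,0]]'|grep -E "pos|cont"
python3 -m pendant '[[0,0,0.003,0,0,0,0],[0,0,0.002,0,0,0,0],[0,0,0,0,0,0,0]]'|grep -E "pos|cont"
```

```text
position: [484.3, 274.0, 164.4]
contact_force: [-8.0, -2.1, 15.0]
position: [484.1, 274.0, 163.6]
contact_force: [-16.5, -5.1, 32.5]
```

Caught on the rim at its +x side. I back off and shift toward -x.

```bash
python3 -m pendant '[[0,0,-0.015,0,0,0,0],[0.003,0.001,0,0,0,0,0],[0,0,0,0,0,0,0]]'|grep -E "pos|cont|wid"
python3 -m pendant '[[0,0,0.005,0,0,0,0],[0,0,0.004,0,0,0,0],[0,0,0,0,0,0,0]]'|grep -E "pos|cont"
python3 -m pendant '[[0,0,0.003,0,0,0,0],[0,0,0,0,0,0,0]]'|grep -E "pos|cont"
```

```text
position: [480.6, 275.4, 170.8]
contact_force: [-0.7, 0.2, -0.1]
gripper_width: 36.1
position: [480.4, 275.3, 160.8]
contact_force: [0.6, -0.3, -0.4]
position: [480.7, 275.5, 159.0]
contact_force: [-0.6, -2.0, -1.7]
```

```bash
python3 -m pendant '[[0,0,0.003,0,0,0,0],[0,0,0,0,0,0,0],[0,0,0,0,0,0,0.06],[0,0,0,0,0,0,0.06],[0,0,0,0,0,0,0.06],[0,0,0,0,0,0,0.06],[0,0,-0.02,0,0,0,0.06],[0,0,-0.04,0,0,0,0.06],[0,0,0,0,0,0,0.06],[0,0,0,0,0,0,0.06]]'|grep -E "pos|cont|wid"
python3 -m pendant '[[0.0033,-0.0404,0,0,0,0,0.06],[0.0033,-0.0404,0,0,0,0,0.06],[0.0033,-0.0404,0,0,0,0,0.06],[0.0033,-0.0404,0,0,0,0,0.06],[0.0033,-0.0404,0,0,0,0,0.06],[0.0033,-0.0404,0,0,0,0,0.06],[0.0033,-0.0404,0,0,0,0,0.06],[0.0033,-0.0404,0,0,0,0,0.06],[0.0033,-0.0404,0,0,0,0,0.06],[0.0033,-0.0404,0,0,0,0,0.06],[0.0033,-0.0404,0,0,0,0,0.06],[0.0033,-0.0404,0,0,0,0,0.06]]'|grep -E "pos|cont"
python3 -m pendant '[[0,0,0,0,0,0,0.06],[0,0,0,0,0,0,0.06],[0,0,0,0,0,0,0.06]]'|grep -E "pos|cont"
python3 -c "
from h import *
see('14');to(482,-211,135)"
```

```text
position: [481.4, 276.6, 218.0]
contact_force: [-0.4, -0.5, -0.9]
gripper_width: 59.9
position: [481.4, -211.8, 215.6]
contact_force: [1.1, 0.1, -1.2]
position: [481.9, -209.7, 216.1]
contact_force: [0.0, -0.2, 0.5]
scene [75.4 72.6] [ 8.7 13.2] z32 [ 262.9 -873.6] z76 [ 314.  -804.5]
top [122.3 246.8] [13.3 15.4] z32 [473.2 316.2] z76 [475.7 300.8]
need tool mm [ 0.3 -1.7 81.6] tcp [ 482.2 -209.3  216.6] F [ 0.3 -0.1 -0.4] w 60.0 gf 0.0 t 55.5 tooly [-0.085  0.996  0.   ] z [-0.  0. -1.] q6 -1.38
```

Third plug is in the mouth, top (122,247), and no loose plugs remain. Rod again.

```bash
python3 -m pendant '[[0,-0.0015,0.01,0,0,0,0.06],[0,0,0.03,0,0,0,0.06],[0,0,0.026,0,0,0,0.06],[0,0,0.015,0,0,0,0.06],[0,0,0,0,0,0,0.06],[0,0,0,0,0,0,0],[0,0,0,0,0,0,0],[0,0,0,0,0,0,0],[0,0,0,0,0,0,0],[0,0,0,0,0,0,0]]'
python3 -m pendant '[[0,0,-0.01,0,0,0,0],[0,0,-0.02,0,0,0,0],[0,0,-0.03,0,0,0,0],[0,0,-0.035,0,0,0,0],[0,0,-0.035,0,0,0,0],[0,0,-0.035,0,0,0,0],[0,0,-0.02,0,0,0,0],[0,0,0,0,0,0,0],[0,0,0,0,0,0,0]]'|grep -E "pos|cont|wid"
python3 -m pendant '[[-0.002,0.022,0,0,0,0,0],[-0.0036,0.042,0,0,0,0,0],[-0.0036,0.042,0,0,0,0,0],[-0.0036,0.042,0,0,0,0,0],[-0.0036,0.042,0,0,0,0,0],[-0.0036,0.042,0,0,0,0,0],[-0.0036,0.042,0,0,0,0,0],[-0.0036,0.042,0,0,0,0,0],[-0.0036,0.042,0,0,0,0,0],[-0.0036,0.042,0,0,0,0,0],[-0.0036,0.042,0,0,0,0,0],[-0.0036,0.042,0,0,0,0,0]]'|grep -E "pos|cont"
python3 -m pendant '[[0,0,0,0,0,0,0],[0,0,0,0,0,0,0],[0,0,0,0,0,0,0]]'|grep -E "pos|cont"
python3 -c "
from h import *
to(482.5,275.5,235)"
```

```text
clock: 56.55
position: [483.3, -212.0, 137.0]
ee_rot: [-0.042, 0.999, -0.0, 0.001]
contact_force: [0.5, 0.2, 4.7]
gripper_width: 27.6
grasp_force: 59.7
position: [481.6, -211.5, 319.9]
contact_force: [-1.4, 0.9, -2.4]
gripper_width: 27.3
position: [482.0, 275.0, 318.4]
contact_force: [0.5, -0.7, -1.5]
position: [482.8, 272.9, 319.5]
contact_force: [0.6, -0.5, -2.9]
need tool mm [-0.1  2.8 84.5] tcp [482.8 272.9 319.5] F [ 0.6 -0.5 -2.9] w 27.6 gf 60.0 t 59.0 tooly [-0.083  0.997 -0.002] z [-0.002 -0.002 -1.   ] q6 -2.29
```

```bash
python3 -m pendant '[[0,0.0025,0.01,0,0,0,0],[0,0,0.01,0,0,0,0],[0,0,0.01,0,0,0,0],[0,0,0,0,0,0,0]]'|grep -E "pos|cont"
python3 -m pendant '[[0,0,0.008,0,0,0,0],[0,0,0.006,0,0,0,0],[0,0,0.006,0,0,0,0],[0,0,0.006,0,0,0,0],[0,0,0.006,0,0,0,0],[0,0,0.006,0,0,0,0],[0,0,0.006,0,0,0,0],[0,0,0.005,0,0,0,0],[0,0,0,0,0,0,0]]'|grep -E "pos|cont"
python3 -m pendant '[[0,0,0.002,0,0,0,0],[0,0,0,0,0,0,0]]'|grep -E "pos|cont"
python3 -m pendant '[[0,0,0.002,0,0,0,0],[0,0,0,0,0,0,0]]'|grep -E "pos|cont"
python3 -m pendant '[[0,0,0.002,0,0,0,0],[0,0,0,0,0,0,0]]'|grep -E "pos|cont"
```

```text
position: [482.2, 275.2, 288.5]
contact_force: [0.2, -0.8, -0.8]
position: [483.0, 276.2, 241.2]
contact_force: [0.2, -1.4, 1.4]
position: [483.0, 276.2, 239.5]
contact_force: [0.6, -0.9, 1.4]
position: [483.0, 276.2, 237.6]
contact_force: [1.2, -0.8, 1.5]
position: [483.0, 276.2, 235.6]
contact_force: [0.2, -1.3, 2.2]
```

```bash
python3 -m pendant '[[0,0,0.002,0,0,0,0],[0,0,0,0,0,0,0]]'|grep -E "pos|cont"
python3 -m pendant '[[0,0,0.002,0,0,0,0],[0,0,0,0,0,0,0]]'|grep -E "pos|cont"
python3 -m pendant '[[0,0,0.001,0,0,0,0],[0,0,0,0,0,0,0],[0,0,0,0,0,0,0]]'|grep -E "pos|cont"
```

```text
position: [483.2, 276.3, 235.0]
contact_force: [-0.6, -1.7, 8.0]
position: [483.5, 276.3, 234.9]
contact_force: [-3.7, -2.1, 14.0]
position: [483.7, 276.3, 234.9]
contact_force: [-3.5, -2.4, 17.9]
```

Packed: 234.9 at 18 N. Return the rod.

```bash
python3 -m pendant '[[0,0,-0.006,0,0,0,0],[0,0,-0.02,0,0,0,0],[0,0,-0.03,0,0,0,0],[0,0,-0.022,0,0,0,0],[0,0,-0.01,0,0,0,0],[0,0,0,0,0,0,0]]'|grep -E "pos|cont|wid"
python3 -m pendant '[[0.002,-0.0235,0,0,0,0,0],[0.0036,-0.042,0,0,0,0,0],[0.0036,-0.042,0,0,0,0,0],[0.0036,-0.042,0,0,0,0,0],[0.0036,-0.042,0,0,0,0,0],[0.0036,-0.042,0,0,0,0,0],[0.0036,-0.042,0,0,0,0,0],[0.0036,-0.042,0,0,0,0,0],[0.0036,-0.042,0,0,0,0,0],[0.0036,-0.042,0,0,0,0,0],[0.0036,-0.042,0,0,0,0,0],[0.0036,-0.042,0,0,0,0,0]]'|grep -E "pos|cont"
python3 -m pendant '[[0,0,0,0,0,0,0],[0,0,0,0,0,0,0],[0,0,0,0,0,0,0],[0,0,0,0,0,0,0]]'|grep -E "pos|cont"
python3 -c "
from h import *
to(481.7,-211,136)"
```

```text
position: [483.1, 276.9, 318.9]
contact_force: [-0.8, -0.3, -1.1]
gripper_width: 27.6
position: [481.2, -212.1, 316.4]
contact_force: [1.4, 0.0, -1.3]
position: [482.2, -209.8, 318.3]
contact_force: [-0.2, 0.0, -1.9]
need tool mm [  0.5  -1.3 182.3] tcp [ 482.2 -209.8  318.3] F [-0.2  0.  -1.9] w 27.6 gf 60.3 t 63.8 tooly [-0.085  0.996  0.001] z [-0.001  0.001 -1.   ] q6 -1.38
```

```bash
python3 -m pendant '[[0.0005,-0.0012,0.03,0,0,0,0],[0,0,0.03,0,0,0,0],[0,0,0.03,0,0,0,0],[0,0,0.03,0,0,0,0],[0,0,0,0,0,0,0]]'|grep -E "pos|cont"
python3 -m pendant '[[0,0,0.008,0,0,0,0],[0,0,0.008,0,0,0,0],[0,0,0.008,0,0,0,0],[0,0,0.008,0,0,0,0],[0,0,0,0,0,0,0]]'|grep -E "pos|cont"
python3 -m pendant '[[0,0,0.01,0,0,0,0],[0,0,0.01,0,0,0,0],[0,0,0.008,0,0,0,0],[0,0,0,0,0,0,0],[0,0,0,0,0,0,0]]'|grep -E "pos|cont"
python3 -m pendant '[[0,0,0.002,0,0,0,0],[0,0,0,0,0,0,0],[0,0,0.001,0,0,0,0],[0,0,0,0,0,0,0]]'|grep -E "pos|cont"
```

```text
position: [479.0, -210.3, 194.7]
contact_force: [-0.3, 0.5, -0.8]
position: [481.9, -212.0, 165.9]
contact_force: [-0.0, 0.7, -1.5]
position: [481.9, -212.1, 138.4]
contact_force: [1.4, 0.7, -2.2]
position: [482.2, -212.3, 137.1]
contact_force: [-0.8, 2.5, 4.2]
```

```bash
python3 -m pendant '[[0,0,0,0,0,0,0.06],[0,0,0,0,0,0,0.06],[0,0,0,0,0,0,0.06],[0,0,0,0,0,0,0.06],[0,0,-0.02,0,0,0,0.06],[0,0,-0.03,0,0,0,0.06],[0,0,-0.03,0,0,0,0.06],[0,0,0,0,0,0,0.06],[0,0,0,0,0,0,0.06],[0,0,0,0,0,0,0.06]]'|grep -E "pos|cont|wid"
python3 - <<'E'
from h import *
see('15')
for a,b,(x,y,w,hh) in(('top0','t15',(255,240,60,50)),('scene0','s15',(235,150,60,60))):
    for f in(a,b):
        d=ld(f);h=cv2.cvtColor(d['image'],cv2.COLOR_RGB2HSV)
        m=cv2.inRange(h,(0,60,0),(15,255,105))[y:y+hh,x:x+w]
        n,l,st,ce=cv2.connectedComponentsWithStats(m)
        for i in range(1,n):
            if st[i,4]>15: c=ce[i]+[x,y];print(f,st[i],c.round(1),plane(d,c,54)[:2].round(1))
to(445,-50.6,15)
E
```

```text
position: [481.0, -212.0, 214.6]
contact_force: [0.2, 1.0, -0.0]
gripper_width: 60.2
scene [75.4 72.6] [ 8.7 13.2] z32 [ 262.9 -873.5] z76 [ 314.1 -804.5]
top [125.7 246. ] [ 6.3 11.8] z32 [475.3 308.2] z76 [477.7 293.3]
scene0 [ 25  20  10  12 102] [264.6 175.6] [457.5 -44.5]
scene0 [22 34 16  8 78] [264.9 187.6] [493.1 -25.9]
scene0 [  0  47  13  13 100] [239.8 204.2] [564.4 -52.9]
s15 [ 25  20  10  12 101] [264.6 175.7] [457.8 -44.3]
s15 [22 34 16  8 79] [264.8 187.6] [493.1 -26. ]
s15 [  0  47  13  13 100] [239.8 204.2] [564.4 -52.9]
need tool mm [ 22.  163.7 199.7] tcp [ 481.1 -212.   214.5] F [-0.2  0.7  0.2] w 60.1 gf 0.0 t 66.8 tooly [-0.084  0.997  0.001] z [-0.003  0.001 -1.   ] q6 -1.38
```

```bash
python3 -m pendant '[[0.0055,0.0409,0,0,0,0,0.06],[0.0055,0.0409,0,0,0,0,0.06],[0.0055,0.0409,0,0,0,0,0.06],[0.0055,0.0409,0,0,0,0,0.06],[0,0,0.04,0,0,0,0.06],[0,0,0.04,0,0,0,0.06],[0,0,0.04,0,0,0,0.06],[0,0,0.03,0,0,0,0.06],[0,0,0,0,0,0,0.06],[0,0,0,0,0,0,0.06],[0,0,0,0,0,0,0.06]]'|grep -E "pos|cont|wid"
python3 -c "
from h import *
to(445,-50.6,18)"
```

```text
position: [447.7, -50.8, 67.3]
contact_force: [0.7, -0.3, 0.0]
gripper_width: 60.0
need tool mm [ 2.8  0.4 49.3] tcp [447.7 -50.8  67.3] F [ 0.7 -0.3  0. ] w 60.0 gf 0.0 t 67.8 tooly [-0.084  0.996  0.   ] z [ 0.003  0.    -1.   ] q6 -1.74
```

```bash
python3 -m pendant '[[0.0025,0.0005,0.02,0,0,0,0.06],[0,0,0.02,0,0,0,0.06],[0,0,0.009,0,0,0,0.06],[0,0,0,0,0,0,0.06],[0,0,0,0,0,0,0.06],[0,0,0,0,0,0,0],[0,0,0,0,0,0,0],[0,0,0,0,0,0,0],[0,0,0,0,0,0,0],[0,0,0,0,0,0,0]]'
python3 -m pendant '[[0,0,-0.01,0,0,0,0],[0,0,-0.03,0,0,0,0],[0,0,-0.04,0,0,0,0],[0,0,-0.04,0,0,0,0],[0,0,-0.04,0,0,0,0],[0,0,-0.03,0,0,0,0],[0,0,-0.01,0,0,0,0],[0,0,0,0,0,0,0]]'|grep -E "pos|cont|wid"
python3 -m pendant '[[-0.0072,0.0358,0,0,0,0,0],[-0.0072,0.0358,0,0,0,0,0],[-0.0072,0.0358,0,0,0,0,0],[-0.0072,0.0358,0,0,0,0,0],[-0.0072,0.0358,0,0,0,0,0],[-0.0072,0.0358,0,0,0,0,0],[-0.0072,0.0358,0,0,0,0,0],[-0.0072,0.0358,0,0,0,0,0],[-0.0072,0.0358,0,0,0,0,0],[0,0,0,0,0,0,0],[0,0,0,0,0,0,0],[0,0,0,0,0,0,0]]'|grep -E "pos|cont|wid"
python3 -c "
from h import *
to(482,275.7,190)"
```

```text
clock: 68.85
position: [444.3, -50.6, 17.6]
ee_rot: [-0.042, 0.999, 0.0, 0.001]
contact_force: [-1.5, 0.8, 6.0]
gripper_width: 22.0
grasp_force: 58.6
position: [444.1, -50.5, 218.1]
contact_force: [-0.9, 0.3, -0.4]
gripper_width: 21.6
position: [480.5, 274.7, 215.3]
contact_force: [-0.3, 0.0, -0.4]
gripper_width: 22.2
need tool mm [-1.6  1.  25.2] tcp [480.5 274.7 215.3] F [-0.3  0.  -0.4] w 22.2 gf 59.1 t 70.8 tooly [-0.083  0.997 -0.002] z [-0.003 -0.002 -1.   ] q6 -2.3
```

```bash
python3 -m pendant '[[-0.001,0.001,0.01,0,0,0,0],[0,0,0.01,0,0,0,0],[0,0,0.01,0,0,0,0],[0,0,0.005,0,0,0,0],[0,0,0,0,0,0,0]]'|grep -E "pos|cont"
python3 -m pendant '[[0,0,0.004,0,0,0,0],[0,0,0.004,0,0,0,0],[0,0,0,0,0,0,0]]'|grep -E "pos|cont"
python3 -m pendant '[[0,0,0.002,0,0,0,0],[0,0,0,0,0,0,0]]'|grep -E "pos|cont"
```

```text
position: [481.7, 276.2, 180.5]
contact_force: [-0.5, 0.2, 0.0]
position: [482.4, 276.1, 173.9]
contact_force: [1.1, -2.5, 1.1]
position: [482.5, 275.9, 172.5]
contact_force: [0.2, -5.6, 3.9]
```

```bash
python3 -m pendant '[[0,-0.001,0.001,0,0,0,0],[0,0,0.001,0,0,0,0],[0,0,0,0,0,0,0]]'|grep -E "pos|cont"
python3 -m pendant '[[0,0,0.002,0,0,0,0],[0,0,0,0,0,0,0]]'|grep -E "pos|cont"
python3 -m pendant '[[0,0,0.0015,0,0,0,0],[0,0,0,0,0,0,0]]'|grep -E "pos|cont"
```

```text
position: [482.6, 275.4, 170.3]
contact_force: [-0.8, -5.1, 5.2]
position: [482.6, 275.0, 168.4]
contact_force: [1.6, -6.2, 5.4]
position: [482.6, 274.8, 167.3]
contact_force: [0.6, -6.7, 6.8]
```

```bash
python3 -m pendant '[[0,-0.001,0.0015,0,0,0,0],[0,0,0,0,0,0,0]]'|grep -E "pos|cont"
python3 -m pendant '[[0,0,0.0015,0,0,0,0],[0,0,0,0,0,0,0]]'|grep -E "pos|cont"
```

```text
position: [482.7, 274.4, 165.9]
contact_force: [-0.1, -5.4, 6.4]
position: [482.8, 274.4, 165.6]
contact_force: [-2.3, -6.6, 12.8]
```

Seated: it stalls at 165.6 with the force rising. I release, retreat and look with my last picture.

```bash
python3 -m pendant '[[0,-0.0007,0,0,0,0,0],[0,0,-0.001,0,0,0,0],[0,0,0,0,0,0,0.06],[0,0,0,0,0,0,0.06],[0,0,0,0,0,0,0.06],[0,0,0,0,0,0,0.06],[0,0,-0.01,0,0,0,0.06],[0,0,-0.03,0,0,0,0.06],[0,0,-0.05,0,0,0,0.06],[0,-0.03,-0.02,0,0,0,0.06],[0.02,-0.04,0,0,0,0,0.06],[0.02,-0.05,0,0,0,0,0.06]]'|grep -E "pos|cont|wid"
python3 -m pendant '[[0.02,-0.05,0,0,0,0,0.06],[0.02,-0.05,0,0,0,0,0.06],[0,-0.05,0,0,0,0,0.06],[0,0,0,0,0,0,0.06],[0,0,0,0,0,0,0.06],[0,0,0,0,0,0,0.06],[0,0,0,0,0,0,0.06]]'|grep -E "clock|pos|cont|wid"
python3 - <<'E'
from h import *
S=shot('scene','s16');T=shot('top','t16')
s=cv2.imread('pics/s16.png');t=cv2.imread('pics/t16.png')
a=cv2.resize(s[130:260,340:440],(308,400),interpolation=2);b=cv2.resize(t[200:290,85:165],(246,277),interpolation=2);b=cv2.copyMakeBorder(b,0,123,0,0,0)
c=cv2.resize(s[100:200,160:240],(246,308),interpolation=2);c=cv2.copyMakeBorder(c,0,92,0,0,0)
cv2.imwrite('pics/c16.png',np.hstack([a,b,c]))
E
```

```text
position: [453.8, 154.6, 275.6]
contact_force: [0.6, -0.0, 0.2]
gripper_width: 59.7
clock: 74.85
position: [428.9, 10.7, 274.4]
contact_force: [-0.9, 0.1, 0.2]
gripper_width: 60.0
```

View pics/c16.png

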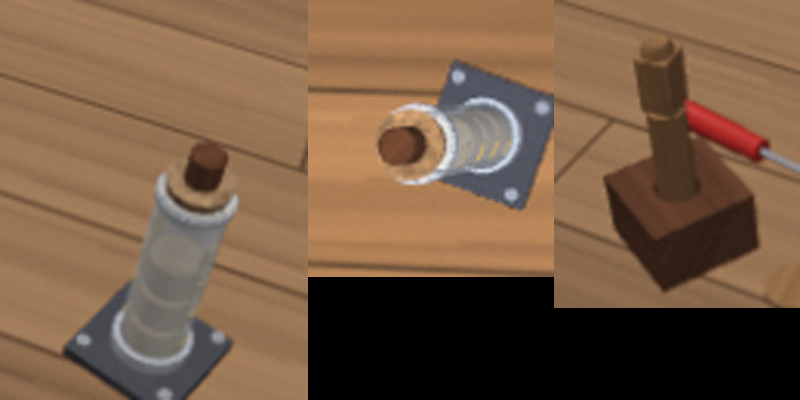

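The stopper sits in the mouth (scene crop 205,175), three stacked plugs show in the tube, and the rod stands in its well. I check the stopper's tilt numerically.

Run:
```python
from h import *
S=ld('s16');T=ld('t16')
s=lambda p:(np.array(p)+.5)/3.08-.5+[340,130]
t=lambda p:(np.array(p)-[308,0]+.5)/3.076-.5+[85,200]
print('griptop',tri(S,s((210,152)),T,t((397,146))),'s204',plane(S,s((210,152)),204),'t204',plane(T,t((397,146)),204))
for z in(150,180,204): print(z,((proj(S,(483,275,z))-[340,130]+.5)*3.08).round(),((proj(T,(483,275,z))-[85,200]+.5)*3.076+[308,0]).round())
print('cork top center s', plane(S,s((203,188)),180),'t',plane(T,t((418,145)),180))
for d,(x,y,w,hh) in((S,(385,165,40,40)),(T,(100,230,40,40))):
    h=cv2.cvtColor(d['image'],cv2.COLOR_RGB2HSV);m=cv2.inRange(h,(0,60,0),(15,255,125))[y:y+hh,x:x+w]
    n,l,st,ce=cv2.connectedComponentsWithStats(m)
    for i in range(1,n):
        if st[i,4]>15:
            p=np.argwhere(l==i)[:,::-1]+[x,y];u,sv,v=np.linalg.svd(p-p.mean(0),full_matrices=False);c=ce[i]+[x,y];print(st[i],c.round(1),v[0].round(3),proj(d,(483,275,192)).round(1),(proj(d,(483,275,204))-proj(d,(483,275,180))).round(2))
```

```text
griptop (array([481.54057887, 274.16981845, 201.42360239]), np.float64(0.12854902991737807)) s204 [484.38960896 274.3334867  204.        ] t204 [481.71251319 273.14818997 204.        ]
150 [193. 211.] [425. 141.]
180 [204. 179.] [408. 143.]
204 [212. 151.] [395. 144.]
cork top center s [491.53512674 277.01003833 180.        ] t [481.43239263 268.39268607 180.        ]
[  0   3  40  25 239] [405.9 182.2] [0.726 0.687] [407.  183.1] [ 2.73 -8.88]
[ 9 25 20  9 37] [402.2 195.6] [0.962 0.274] [407.  183.1] [ 2.73 -8.88]
[  8  11  16  13 166] [115.3 246.9] [ 0.99  -0.139] [115.  246.1] [-4.49  0.53]
```

```bash
python3 -c "
from bench import arm
print(arm.job_done())"
```

```text
the job is handed in; nothing more can be done
None
```

I've handed the job in: all three plugs are packed on the tube floor, the stopper is seated upright in the mouth, and the rod is back in its stand. The jar and glue bottle were not touched. The hand-in returned no verdict.

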